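# Lay up a laminated wooden hand plane in its gluing form

### The arm

A 6-joint arm with a two-finger parallel gripper is mounted at the origin on a cart in front of the work surface, level with it; the furniture and walls round the work are solid. World frame = base frame: x ahead of the robot, y to its left, z up, the work surface at z = 0. Lengths are in m, angles in rad, forces in N, time in s.
With the tool pointing down it reaches from about 0.375 to 0.9 m from the base axis. Payload 3.1 kg.
Tool frame: the origin (TCP) lies where the fingers leave the gripper's body, on its centre line; the fingertips stand 73 mm ahead of it and the grasp point (between the pads) lies ahead of it (ctrl.tcp_to_grasp is the z of the grasp point in the tool frame, in m); z points along the fingers, y is the line along which they close (so a half turn about z gives the same grasp; the last joint's range is limited). The gripper opens to 85 mm and grips with 20 to 120 N. Pads are 22 mm wide; open, the fingers measure 114 mm over their backs; the gripper's body (76 mm by 85 mm) begins 54 mm behind the grasp point. The pads swing forward as they close: fully open they stand 13 mm farther back than shut.
Start: joints at [1.143, 0.527, 1.433, -0, 1.181, -0.178], TCP at [0.154, 0.606, 0.304] pointing down, gripper open.
Joint ranges: [-3.08, 3.08], [-0.75, 2.2], [0.22, 2.44], [-1.43, 4.57], [0, 2.65], [-2.85, 2.85]. Speed limits (rad/s): [2.79, 2.79, 3.14, 3.14, 3.14, 3.14].

### API

Orientations are given as a rotation vector (axis times angle).
In Python, from cell import ctrl gives the robot as it stands.
- The arm moves only by the tool play_rows, never from a script. Its argument "series" is a list of rows, each an object of numbers: "claw": the opening, from 0 (shut) to 1 (fully open); "dx", "dy", "dz": the shift along the world's x, y, z in cm; "ax", "ay", "az": the turn, a rotation vector about the world's x, y, z in degrees. A call has 1 to 8 rows; each row shifts and turns the commanded pose from where the row before left it; what a row does not reach is not made up. A row lasts 1/12 s, in which the tool goes at most 41.7 mm and 7.16 degrees, less where a joint would pass 70% of its speed; a pose out of reach is approached as far as the arm can. A call is refused whole if a number of a shift passes 4.17 or a number of a turn 7.16, either way. A call with a gripper value outside its range is refused whole. The fingers move at their own pace and stop on an object; "force" is the grip in N (left out, the last holds). Time passes only in rows, so rows that do not move let the fingers close. It gives the time, the measured TCP pose, the force, the opening and the grip force at its end, in the units of the state.
- ctrl.sense(): the state, without advancing time (a new reading comes with each control period).
- ctrl.get_image(name): name is "scene" or "top" or "wrist"; returns a dict with "color" (384x512x3 uint8, blue, green, red), "fx", "fy", "cx", "cy" (pixels), "view" (4x4, takes a point from world to camera coordinates). Camera axes: x right, y down, z forward; pixel columns grow to the right and rows downward; lengths in m; the calibration is good to about 2 mm. A picture is of the moment at which its call begins. There is no depth.
- ctrl.sign_off(): hands the job in; it is judged then, once.
The state is a dict: "t": time; "q": joint angles; "qvel": joint speeds; "effort": joint torques, N m; "eef_pos": TCP position; "eef_rot": TCP orientation; "contact_force": force on the tool from outside, world axes, zero at the start; "torque": the same for the moment, N m; "grip_width": finger opening in m; "grip_force": force on a finger pad.
Only numpy, scipy, OpenCV 4.12 (cv2) and the standard library are available. Lean on these libraries where they do the work, as an engineer would, in place of code of your own. Each camera call takes 0.05 s, during which the arm holds its last target. There are 200 camera calls.

### The job

Lay up the small laminated wooden plane dry in the pinned gluing form: lift the plain pale cheek off the crossed pile without shifting the cheek beneath it and lay it flat on the board between the pins; then put both dark core blocks on it with their square ends out against the end pins and their sloping faces towards each other, the long heel block at the unpainted end and the short toe block at the red end. Close the body with the pale cheek that bears the pencilled triangle, triangle up, all edges in line, and last lay the narrow dark walnut offcut lengthwise along the middle of it as the clamping pad. Leave the glue bottle, the blue sharpening stone and the sliding bevel where they are.

Things in the scene. Friction and masses are not known exactly. Their poses are not given: they have to be found in the camera images.
- form: Gluing form, fixed: plywood 256 x 100 x 18 mm (x, y, z), red stripe across its +x (toe) end. Origin: centre of underside. 8 upright wooden dowel pins, 8 mm thick, 56 mm tall above the board (top 11 mm coned to 3 mm), at x +-112, y +-12 (end pins) and x +-100, y +-29 mm (side pins): 3 mm clear all round a 210 x 44 mm part. In 'goes to', mm are in this frame.
- plain_cheek: Plain pale board 210 x 44 x 12 mm (x, y, z), the plane's lower side. Origin: centre of underside, x lengthwise. At the start it lies flat, about crosswise, on the marked cheek (underside 12 mm above the bench). Goes to (0, 0, 18), lengthwise in the form, either way round.
- marked_cheek: Pale board 210 x 44 x 12 mm (x, y, z) with a pencilled triangle on top near its +x end, the plane's upper side. Origin: centre of underside, x lengthwise. At the start flat on the bench under the plain cheek. Goes to (0, 0, 66), lengthwise in the form, either way round.
- heel_block: Long dark walnut block, 44 mm wide (y), 36 mm high. Origin: underside, mid-width, 52 mm from its square end (at x = -52); the other end slopes at 45 degrees from x = 80 (y = -22) to x = 36 mm (y = 22). Grip it across the width at the origin. Starts on the 2 mm leather roll. Goes to (-53, 0, 30), its x along the form's x.
- toe_block: Short dark walnut block, 44 mm wide (y), 36 mm high. Origin: underside, mid-width, 22 mm from its square end (at x = -22); the other end slopes from x = 48 (y = 22) to x = 32 mm (y = -22). Grip across the width at x = 10 mm. Starts on the 2 mm leather roll. Goes to (83, 0, 30), its x along the form's -x.
- clamp_pad: Narrow dark walnut offcut 28 x 110 x 14 mm (x, y, z), the clamping pad. Origin: centre of underside, y lengthwise. Starts on the 2 mm leather roll. Goes to (0, 0, 78), its y along the form's x, either way round.
- glue_bottle: Bystander, near the form: upright yellow glue bottle with a red nozzle, 47 mm across, 131 mm tall; origin: centre of its foot.
- blue_stone: Bystander: flat blue sharpening stone, 68 x 110 x 20 mm (x, y, z); origin: centre of its underside.
- bevel: Bystander: closed sliding bevel with a dark wooden stock, 24 x 130 x 20 mm (x, y, z), lying flat; origin: centre of its underside.

How it is judged:
By the outcome, as a careful person would: the job done as asked, in the order asked, and still so for the second after the job is handed in, with the robot touching nothing.
It also fails if it takes over 112 s, if anything falls off the work surface, if the arm or the gripper's body presses on something with over 40 N, if the wrist force passes 120 N, or if a joint passes its speed limit or range.

## Working session

There is one attempt and no reset: what is moved stays moved. The work goes in short steps, Python scripts to look and compute and a tool call to move; the robot and the scene stay as the last step left them, time stands still between calls to the robot, and variables do not carry over. Pictures are saved under pics/ and viewed, at most 14 in all, crops included, and the job is handed in when it is done.

Besides the shell and the picture viewer there is one more tool, called as name([rows], argument=value, ...), one row to a line, values as JSON. play_rows: Moves the arm, as the interface text tells. Its arguments: {"type":"object","properties":{"series":{"type":"array"},"force":{"type":"number"}},"required":["series"]}

```bash
ls; mkdir -p pics
python3 - <<'E'
from cell import ctrl
import cv2
print(ctrl.sense()); print(ctrl.tcp_to_grasp)
for n in ("top","scene"):
    d=ctrl.get_image(n); cv2.imwrite(f"pics/{n}0.png",cv2.resize(d["color"],(800,600),interpolation=cv2.INTER_CUBIC)); print(n,d["fx"],d["cx"],d["cy"],d["view"].round(4).tolist())
E
```

```text
pics
{'t': 0.0, 'q': array([ 1.14348785e+00,  5.28500982e-01,  1.43393018e+00,  1.21699203e-05,
        1.18141410e+00, -1.78477850e-01]), 'qvel': array([ 8.67461926e-04,  4.90613843e-05, -1.41878956e-03, -1.05162391e-03,
        6.43325801e-04,  7.26388911e-04]), 'effort': array([ 2.23097079e-03, -4.42352271e+01, -1.78025222e+01, -7.86775360e-06,
        8.38380220e-03, -2.90788705e-06]), 'eef_pos': array([0.1536324 , 0.60522971, 0.3029032 ]), 'eef_rot': array([-0.38977692, -3.1166293 ,  0.00337131]), 'contact_force': array([-0.48620841, -1.21637211, -0.03669919]), 'torque': array([-0.06348018,  0.01350015, -0.01729314]), 'grip_force': 0.0, 'grip_width': 0.08509502375393889}
0.0539
top 400.80381446108953 263.1556709791919 194.24017045476054 [[0.002, -1.0, 0.0083, -0.2143], [-0.9915, -0.0031, -0.1302, 0.4853], [0.1302, -0.008, -0.9915, 1.0468], [0.0, 0.0, 0.0, 1.0]]
scene 434.16011516500606 243.27033627901758 196.20282515637766 [[0.7396, -0.6727, 0.0228, -0.5079], [-0.3882, -0.4541, -0.8019, 0.1114], [0.5498, 0.5842, -0.597, 1.0828], [0.0, 0.0, 0.0, 1.0]]
```

View pics/top0.png

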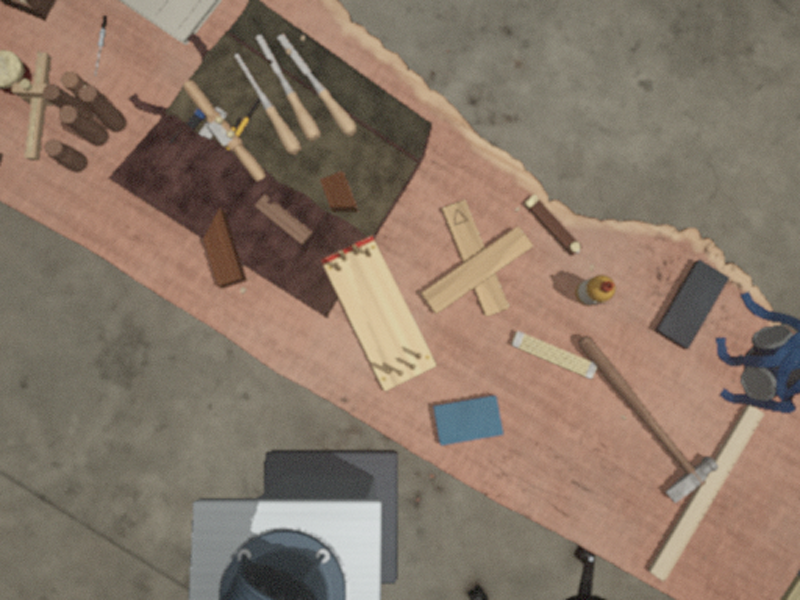

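View pics/scene0.png

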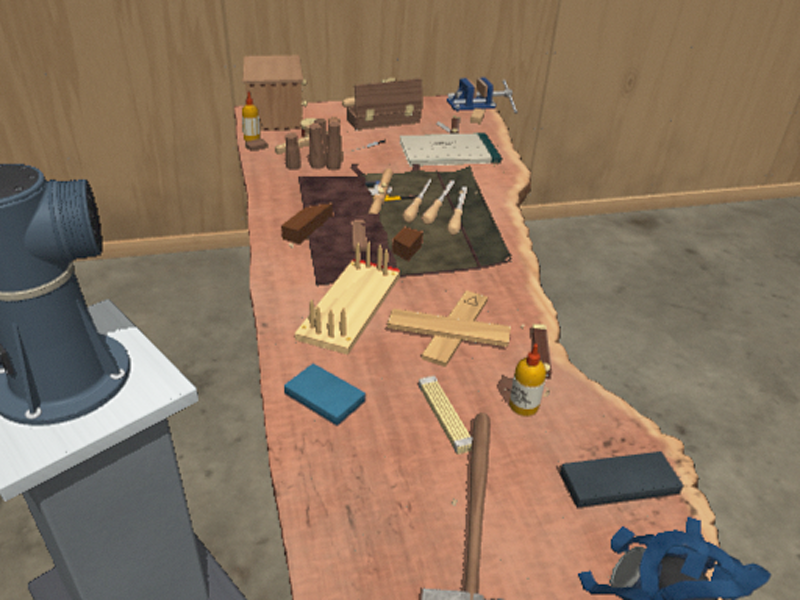

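The top view shows the form at (380,313), with its red end at (350,250). The crossed cheeks are at (475,262), the heel block at (222,248), the toe block at (338,190), the pad at (283,218), the bottle at (598,290), the stone at (467,420) and the bevel at (552,225). I'll enlarge the work area.

Run:
```python
from cell import ctrl
import cv2,numpy as np
ims=[ctrl.get_image("top") for _ in range(4)]
c=np.mean([d["color"].astype(float) for d in ims],0).astype(np.uint8)
cv2.imwrite("pics/topraw.png",c)
a=c[95:215,120:280]; cv2.imwrite("pics/c1.png",cv2.resize(a,(800,600),interpolation=cv2.INTER_CUBIC))
a=c[120:240,200:360]; cv2.imwrite("pics/c2.png",cv2.resize(a,(800,600),interpolation=cv2.INTER_CUBIC))
```

```text
(no output)
```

View pics/c1.png

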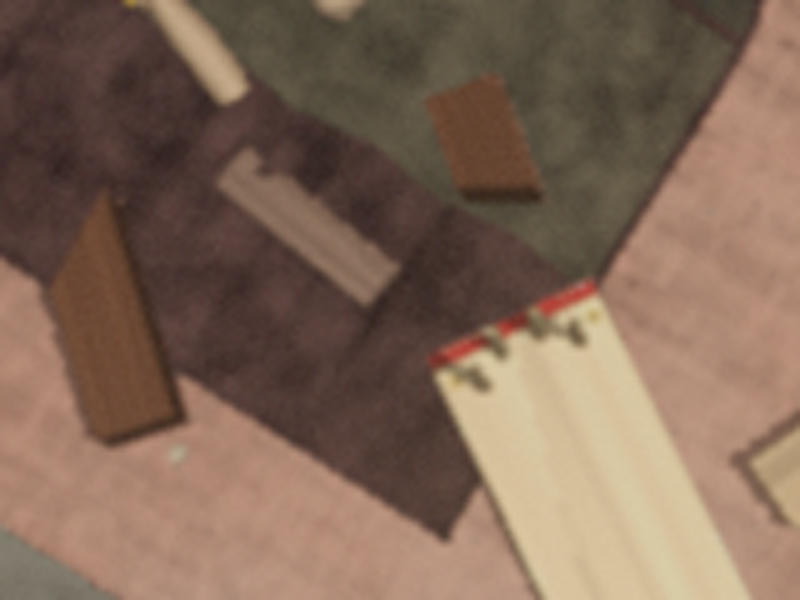

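View pics/c2.png

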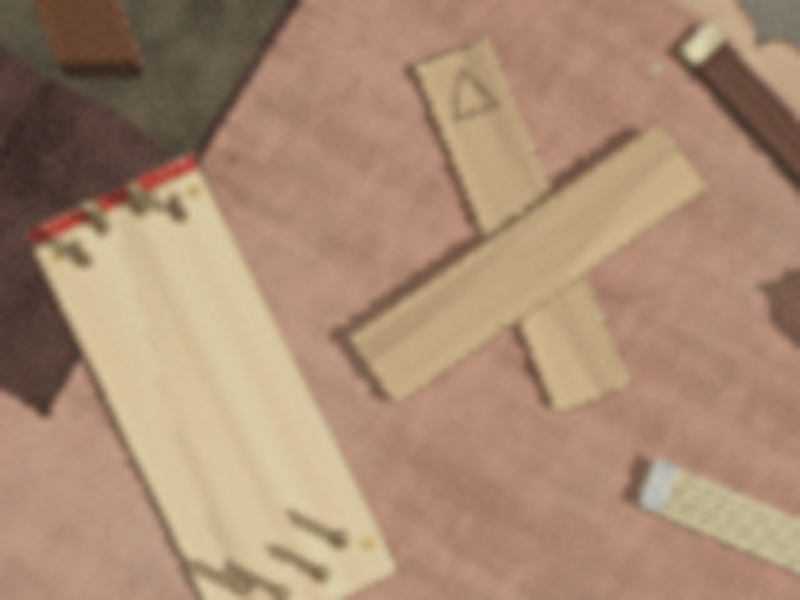

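The crops give me the top-face corners. In c1, the heel tip is at (103,195), its square end at (103,432)-(172,410), the toe corners at (425,98)-(540,185), and the pad at (245,148)-(370,305). In c2, the plain cheek runs (350,340)-(707,187), the marked cheek (413,68)-(628,380), and the form corners are (32,237), (197,158) and (395,572). Next I'll fit the poses.

```bash
cat > h.py <<'E'
import numpy as np, cv2, json
from scipy.optimize import least_squares
from scipy.spatial.transform import Rotation as R
def proj(d,P):
    P=np.atleast_2d(P); C=P@d["view"][:3,:3].T+d["view"][:3,3]
    return np.c_[d["fx"]*C[:,0]/C[:,2]+d["cx"], d["fy"]*C[:,1]/C[:,2]+d["cy"]]
def back(d,uv,z):
    uv=np.atleast_2d(uv).astype(float); r=np.c_[(uv[:,0]-d["cx"])/d["fx"],(uv[:,1]-d["cy"])/d["fy"],np.ones(len(uv))]
    V=d["view"]; w=r@V[:3,:3]; o=-V[:3,:3].T@V[:3,3]
    return o+w*((z-o[2])/w[:,2])[:,None]
def fit(d,uv,loc,z):
    "loc mm (x,y); all at height z mm -> x,y mm, yaw deg, residual mm"
    W=back(d,uv,z/1000)[:,:2]*1000; L=np.array(loc,float)
    a=L-L.mean(0); b=W-W.mean(0)
    th=np.arctan2((a[:,0]*b[:,1]-a[:,1]*b[:,0]).sum(),(a*b).sum())
    M=np.array([[np.cos(th),-np.sin(th)],[np.sin(th),np.cos(th)]])
    t=W.mean(0)-M@L.mean(0); res=W-(L@M.T+t)
    return np.r_[t,np.degrees(th)].round(1), np.abs(res).max().round(1)
E
python3 - <<'E'
from h import *
from cell import ctrl
d=ctrl.get_image("top")
c1=lambda p:[((u+.5)/5-.5+120,(v+.5)/5-.5+95) for u,v in p]
c2=lambda p:[((u+.5)/5-.5+200,(v+.5)/5-.5+120) for u,v in p]
bx=lambda a,b:[(a,b),(a,-b),(-a,-b),(-a,b)]
print("form",fit(d,c2([(32,237),(197,158),(395,572)])+[(248.3,249)],bx(128,50),18))
print("plain",fit(d,c2([(660,128),(707,187),(392,402),(350,340)]),bx(105,22),24))
print("marked",fit(d,c2([(413,68),(490,38),(628,380),(557,410)]),bx(105,22),12))
print("heel",fit(d,c1([(103,195),(50,288),(103,432),(172,410)]),[(80,-22),(36,22),(-52,22),(-52,-22)],38))
print("toe",fit(d,c1([(460,187),(540,185),(425,98),(497,75)]),[(32,-22),(48,22),(-22,-22),(-22,22)],38))
print("pad",fit(d,c1([(245,148),(402,268),(370,305),(217,183)]),[(14,55),(14,-55),(-14,-55),(-14,55)],16))
for n,p,z in(("bottle",(600,289),120),("stone",(467,420),20),("bevel",(552,225),20)): print(n,back(d,[[p[0]*.64,p[1]*.64]],z/1000).round(3))
w=ctrl.get_image("wrist"); s=ctrl.sense()
T=np.eye(4);T[:3,:3]=R.from_rotvec(s["eef_rot"]).as_matrix();T[:3,3]=s["eef_pos"]
print((w["view"]@T).round(3),w["fx"],w["cx"],w["cy"]); print(T[:3,:3].round(3))
E
```

```text
form (array([ 472.5, -157.6,   26.6]), np.float64(4.7))
plain (array([ 548. , -328.3,  -55.3]), np.float64(1.6))
marked (array([ 573.5, -326. ,   21.6]), np.float64(1.8))
heel (array([572.6, 116.3,  20.1]), np.float64(4.5))
toe (array([ 693.4,  -79.2, -158.8]), np.float64(2.1))
pad (array([640.1,  14.8, -38. ]), np.float64(1.8))
bottle [[ 0.499 -0.513  0.12 ]]
stone [[ 0.288 -0.309  0.02 ]]
bevel [[ 0.629 -0.463  0.02 ]]
[[ 0.002  1.    -0.    -0.001]
 [-0.957  0.002 -0.289  0.051]
 [-0.289  0.001  0.957  0.088]
 [ 0.     0.     0.     1.   ]] 271.8949481231027 259.1666458616923 192.98695573502948
[[-0.969  0.246 -0.   ]
 [ 0.246  0.969 -0.   ]
 [ 0.    -0.    -1.   ]]
```

play_rows([
  {"dx": 3.4,"dy": -2.2,"dz": 0.5,"az": -5,"claw": 1},
  {"dx": 3.4,"dy": -2.2,"dz": 0.5,"az": -5},
  {"dx": 3.4,"dy": -2.2,"dz": 0.5,"az": -5},
  {"dx": 3.4,"dy": -2.2,"dz": 0.5,"az": -5},
  {"dx": 3.4,"dy": -2.2,"az": -5},
  {"dx": 3.4,"dy": -2.2,"az": -5},
  {"dx": 3.4,"dy": -2.2,"az": -5},
  {"dx": 3.4,"dy": -2.2,"az": -6},
])

```text
invalid input at $.series[0]: expected keys claw, dx, dy, dz, ax, ay, az
```

play_rows([
  {"dx": 1.2,"dy": -3.9},
  {"dx": 1.2,"dy": -3.9},
  {"dx": 1.2,"dy": -3.9},
  {"dx": 1.2,"dy": -3.9},
  {"dx": 1.2,"dy": -3.9},
  {"dx": 1.2,"dy": -3.9},
  {"dx": 1.2,"dy": -3.9},
  {"dx": 1.2,"dy": -3.9},
])

```text
invalid input at $.series[0]: expected keys claw, dx, dy, dz, ax, ay, az
```

play_rows([
  {"dy": -4.1},
  {"dy": -4.1},
  {"dy": -4.1},
  {"dy": -4.1},
  {"dy": -4.1},
  {"dy": -4.1},
  {"dy": -4.1},
  {"dy": -4.1},
])

```text
invalid input at $.series[0]: expected keys claw, dx, dy, dz, ax, ay, az
```

play_rows([
  {"dy": -4.1},
  {"dy": -1},
  {},
  {},
])

```text
invalid input at $.series[0]: expected keys claw, dx, dy, dz, ax, ay, az
```

```bash
cat > snap.py <<'E'
import sys,pickle
from h import *
from cell import ctrl
n=sys.argv[1]; d=ctrl.get_image(sys.argv[2] if len(sys.argv)>2 else "wrist"); pickle.dump(d,open(f"{n}.pkl","wb"))
c=d["color"]
if len(sys.argv)>3: x0,y0,x1,y1=map(int,sys.argv[3:7]); c=c[y0:y1,x0:x1]
f=min(800/c.shape[1],600/c.shape[0]); print("scale",f)
cv2.imwrite(f"pics/{n}.png",cv2.resize(c,None,fx=f,fy=f,interpolation=cv2.INTER_CUBIC))
s=ctrl.sense(); print(s["t"],s["eef_pos"].round(4),s["grip_width"].round(4))
m=R.from_rotvec(s["eef_rot"]).as_matrix(); print("toolY",np.degrees(np.arctan2(m[1,1],m[0,1])).round(2),m[2].round(3), s["contact_force"].round(1))
E
python3 snap.py w1
```

```text
scale 1.5625Traceback (most recent call last):
  File "snap.py", line 9, in <module>
    s=ctrl.sense(); print(s["t"],s["eef_pos"].round(4),s["grip_width"].round(4))
                                                       ^^^^^^^^^^^^^^^^^^^^^
AttributeError: 'float' object has no attribute 'round'
```

View pics/w1.png

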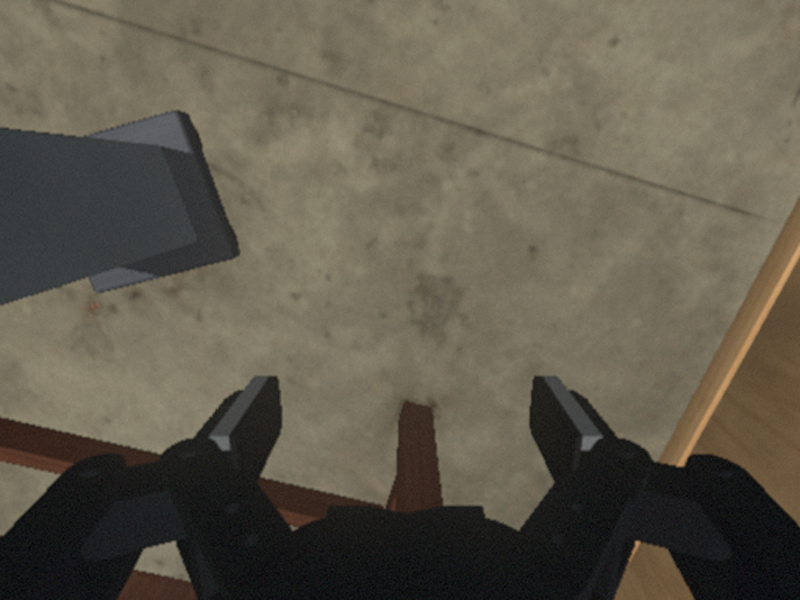

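The wrist view shows only the floor and the open fingers, with their tips near (262,378) and (545,378). The move was refused because every row needs all seven keys, so I'll resend it in full.

play_rows([
  {"dx": 3.4,"dy": -2.2,"dz": 0.5,"ax": 0,"ay": 0,"az": -5,"claw": 0.7},
  {"dx": 3.4,"dy": -2.2,"dz": 0.5,"ax": 0,"ay": 0,"az": -5,"claw": 0.7},
  {"dx": 3.4,"dy": -2.2,"dz": 0.5,"ax": 0,"ay": 0,"az": -5,"claw": 0.7},
  {"dx": 3.4,"dy": -2.2,"dz": 0.5,"ax": 0,"ay": 0,"az": -5,"claw": 0.7},
  {"dx": 3.4,"dy": -2.2,"dz": 0,"ax": 0,"ay": 0,"az": -5,"claw": 0.7},
  {"dx": 3.4,"dy": -2.2,"dz": 0,"ax": 0,"ay": 0,"az": -5,"claw": 0.7},
  {"dx": 3.4,"dy": -2.2,"dz": 0,"ax": 0,"ay": 0,"az": -5,"claw": 0.7},
  {"dx": 3.4,"dy": -2.2,"dz": 0,"ax": 0,"ay": 0,"az": -6,"claw": 0.7},
])

```text
t: 1.12
eef_pos: [0.4273, 0.4284, 0.3242]
eef_rot: [1.463, 2.78, 0.001]
contact_force: [0.6, 0.4, 0.5]
grip_width: 0.0598
grip_force: 0.0
```

play_rows([
  {"dx": 1.2,"dy": -3.9,"dz": 0,"ax": 0,"ay": 0,"az": 0,"claw": 0.7},
  {"dx": 1.2,"dy": -3.9,"dz": 0,"ax": 0,"ay": 0,"az": 0,"claw": 0.7},
  {"dx": 1.2,"dy": -3.9,"dz": 0,"ax": 0,"ay": 0,"az": 0,"claw": 0.7},
  {"dx": 1.2,"dy": -3.9,"dz": 0,"ax": 0,"ay": 0,"az": 0,"claw": 0.7},
  {"dx": 1.2,"dy": -3.9,"dz": 0,"ax": 0,"ay": 0,"az": 0,"claw": 0.7},
  {"dx": 1.2,"dy": -3.9,"dz": 0,"ax": 0,"ay": 0,"az": 0,"claw": 0.7},
  {"dx": 1.2,"dy": -3.9,"dz": 0,"ax": 0,"ay": 0,"az": 0,"claw": 0.7},
  {"dx": 1.2,"dy": -3.9,"dz": 0,"ax": 0,"ay": 0,"az": 0,"claw": 0.7},
])

```text
t: 1.78
eef_pos: [0.5221, 0.1158, 0.3242]
eef_rot: [1.457, 2.783, 0.001]
contact_force: [1.3, 0.0, -0.3]
grip_width: 0.0596
grip_force: 0.0
```

play_rows([
  {"dx": 0,"dy": -4.1,"dz": 0,"ax": 0,"ay": 0,"az": 0,"claw": 0.7},
  {"dx": 0,"dy": -4.1,"dz": 0,"ax": 0,"ay": 0,"az": 0,"claw": 0.7},
  {"dx": 0,"dy": -4.1,"dz": 0,"ax": 0,"ay": 0,"az": 0,"claw": 0.7},
  {"dx": 0,"dy": -4.1,"dz": 0,"ax": 0,"ay": 0,"az": 0,"claw": 0.7},
  {"dx": 0,"dy": -4.1,"dz": 0,"ax": 0,"ay": 0,"az": 0,"claw": 0.7},
  {"dx": 0,"dy": -4.1,"dz": 0,"ax": 0,"ay": 0,"az": 0,"claw": 0.7},
  {"dx": 0,"dy": -4.1,"dz": 0,"ax": 0,"ay": 0,"az": 0,"claw": 0.7},
  {"dx": 0,"dy": -4.1,"dz": 0,"ax": 0,"ay": 0,"az": 0,"claw": 0.7},
])

```text
t: 2.45
eef_pos: [0.5215, -0.2123, 0.3242]
eef_rot: [1.457, 2.783, 0.0]
contact_force: [1.0, -0.1, -0.0]
grip_width: 0.0599
grip_force: 0.0
```

play_rows([
  {"dx": 0,"dy": -4.1,"dz": 0,"ax": 0,"ay": 0,"az": 0,"claw": 0.7},
  {"dx": 0,"dy": -1,"dz": 0,"ax": 0,"ay": 0,"az": 0,"claw": 0.7},
  {"dx": 0,"dy": 0,"dz": 0,"ax": 0,"ay": 0,"az": 0,"claw": 0.7},
  {"dx": 0,"dy": 0,"dz": 0,"ax": 0,"ay": 0,"az": 0,"claw": 0.7},
])

```text
t: 2.78
eef_pos: [0.5215, -0.261, 0.3236]
eef_rot: [-1.458, -2.781, -0.002]
contact_force: [0.4, 0.3, -0.0]
grip_width: 0.0598
grip_force: 0.0
```

```bash
sed -i 's/s\["grip_width"\].round(4)/round(s["grip_width"],4),s["grip_force"]/' snap.py; python3 snap.py w2
```

```text
scale 1.5625
2.8333 [ 0.5215 -0.2599  0.3236] 0.0597 0.0
toolY 34.76 [ 0.002  0.    -1.   ] [0.  0.6 1.1]
```

View pics/w2.png

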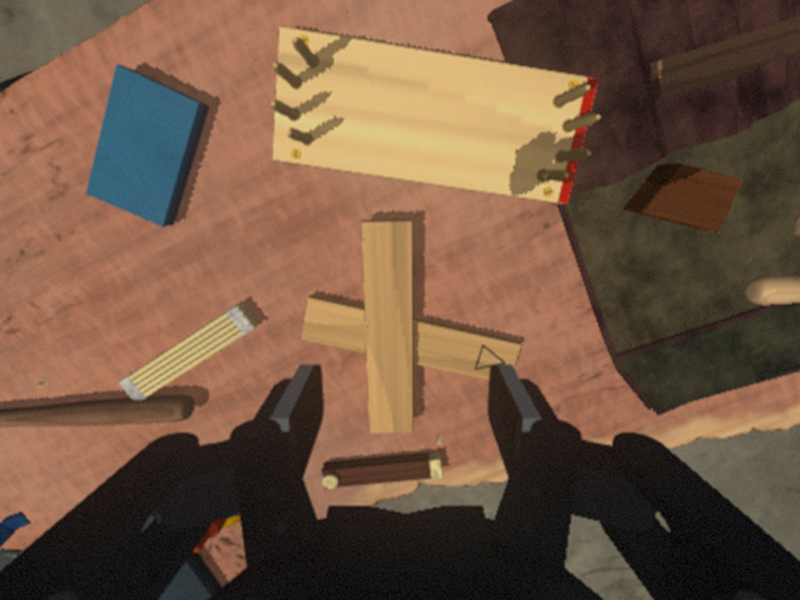

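The wrist view shows the form's corners at (280,28), (597,78), (567,205) and (273,160). The plain cheek's corners are at (362,222), (411,220), (413,432) and (369,433). The marked cheek lies below it, running from (303,340) to (522,342). I'll refit from these points.

```bash
cat >> h.py <<'E'
bx=lambda a,b:[(a,b),(a,-b),(-a,-b),(-a,b)]
def rf(d,loc,z,p0,maxd=6):
    "refine pose (mm,deg) of polygon loc at height z mm by snapping sampled edges to the strongest image gradient"
    g=cv2.GaussianBlur(d["color"],(0,0),1.0).astype(float)
    loc=np.array(loc,float); p=np.array(p0,float)
    for it in range(8):
        m=maxd if it<3 else 3
        def W(p,L):
            c,s=np.cos(np.radians(p[2])),np.sin(np.radians(p[2])); return np.c_[(L@np.array([[c,s],[-s,c]])+p[:2])/1000,np.full(len(L),z/1000)]
        S=[];N=[]
        for i in range(len(loc)):
            a,b=loc[i],loc[(i+1)%len(loc)]; e=(b-a)/np.linalg.norm(b-a)
            t=np.linspace(.08,.92,25)[:,None]; S.append(a+(b-a)*t); N.append(np.tile([e[1],-e[0]],(25,1)))
        S=np.vstack(S);N=np.vstack(N)
        u0=proj(d,W(p,S)); u1=proj(d,W(p,S+N)); n=u1-u0; k=np.linalg.norm(n,axis=1,keepdims=True); n/=k
        o=np.arange(-m,m+.01,.25)
        smp=lambda q:np.stack([cv2.remap(g[...,c].astype(np.float32),q[...,0].astype(np.float32),q[...,1].astype(np.float32),cv2.INTER_LINEAR) for c in range(3)],-1)
        q=u0[:,None]+n[:,None]*o[None,:,None]
        gr=np.linalg.norm(smp(q+n[:,None]*.7)-smp(q-n[:,None]*.7),axis=-1)*(1-.5*(np.abs(o)/m)**2)
        j=gr.argmax(1); off=o[j]/k[:,0]; w=(gr.max(1)>15)*((u0>3)&(u0<[508,380])).all(1)*(np.abs(o[j])<m)
        T=S+N*off[:,None]
        # solve small dx,dy,dth along normals
        c,s=np.cos(np.radians(p[2])),np.sin(np.radians(p[2])); Nw=N@np.array([[c,s],[-s,c]]); Sw=S@np.array([[c,s],[-s,c]])
        A=np.c_[Nw,Nw[:,1]*Sw[:,0]-Nw[:,0]*Sw[:,1]]
        r=least_squares(lambda v:w*(A@v-off),np.zeros(3),loss="soft_l1",f_scale=.7).x
        p+=[r[0],r[1],np.degrees(r[2])]
    return p.round(1), round(float(np.median(np.abs(A@r-off)[w>0])),2), int(w.sum())
E
python3 - <<'E'
from h import *
import pickle
d=pickle.load(open("w2.pkl","rb"))
c=lambda p:[((u+.5)/1.5625-.5,(v+.5)/1.5625-.5) for u,v in p]
F=fit(d,c([(597,78),(567,205),(273,160),(280,28)]),bx(128,50),18); print("form",F,rf(d,bx(128,50),18,F[0]))
P=fit(d,c([(362,222),(411,220),(413,432),(369,433)]),bx(105,22),24) ; 
P=fit(d,c([(413,432),(369,433),(362,222),(411,220)]),bx(105,22),24);print("plain",P,rf(d,bx(105,22),24,P[0]))
M=fit(d,c([(522,342),(303,340),(312,295)]),[(105,22),(-105,-22),(-105,22)],12);print("marked",M,rf(d,bx(105,22),12,M[0]))
E
```

```text
form (array([ 472.7, -153.2,   26.6]), np.float64(2.3)) (array([ 472.7, -152.5,   26.6]), 0.86, 94)
plain (array([ 548.1, -325.5,  -54.7]), np.float64(1.6)) (array([ 548.2, -326.3,  -54.9]), 0.36, 83)
marked (array([ 573.4, -320.9,   21.9]), np.float64(2.8)) (array([ 572.5, -323.4,   21.5]), 0.39, 68)
```

play_rows([
  {"dx": 1.32,"dy": -3.3,"dz": -2,"ax": 0,"ay": 0,"az": 0.3,"claw": 0.7},
  {"dx": 1.32,"dy": -3.3,"dz": -2,"ax": 0,"ay": 0,"az": 0,"claw": 0.7},
  {"dx": 0,"dy": 0,"dz": -4.1,"ax": 0,"ay": 0,"az": 0,"claw": 0.7},
  {"dx": 0,"dy": 0,"dz": -4.1,"ax": 0,"ay": 0,"az": 0,"claw": 0.7},
  {"dx": 0,"dy": 0,"dz": -4.1,"ax": 0,"ay": 0,"az": 0,"claw": 0.7},
  {"dx": 0,"dy": 0,"dz": -4.1,"ax": 0,"ay": 0,"az": 0,"claw": 0.7},
  {"dx": 0,"dy": 0,"dz": -2.4,"ax": 0,"ay": 0,"az": 0,"claw": 0.7},
  {"dx": 0,"dy": 0,"dz": 0,"ax": 0,"ay": 0,"az": 0,"claw": 0.7},
])

```text
t: 3.5
eef_pos: [0.5457, -0.3221, 0.0902]
eef_rot: [-1.44, -2.778, -0.005]
contact_force: [-0.5, 0.7, -0.7]
grip_width: 0.0601
grip_force: 0.0
```

play_rows([
  {"dx": 0,"dy": 0,"dz": -0.5,"ax": 0,"ay": 0,"az": 0,"claw": 0.7},
  {"dx": 0,"dy": 0,"dz": -0.5,"ax": 0,"ay": 0,"az": 0,"claw": 0.7},
  {"dx": 0,"dy": 0,"dz": 0,"ax": 0,"ay": 0,"az": 0,"claw": 0.7},
  {"dx": 0,"dy": 0,"dz": 0,"ax": 0,"ay": 0,"az": 0,"claw": 0.7},
])

```text
t: 3.83
eef_pos: [0.5493, -0.3275, 0.0879]
eef_rot: [1.447, 2.785, -0.001]
contact_force: [-0.0, 0.9, 0.3]
grip_width: 0.0599
grip_force: 0.0
```

```bash
python3 snap.py w3
```

```text
scale 1.5625
3.8833 [ 0.5492 -0.3277  0.0879] 0.0596 0.0
toolY 35.06 [-0.003  0.001 -1.   ] [ 0.2 -0.4  0.3]
```

View pics/w3.png

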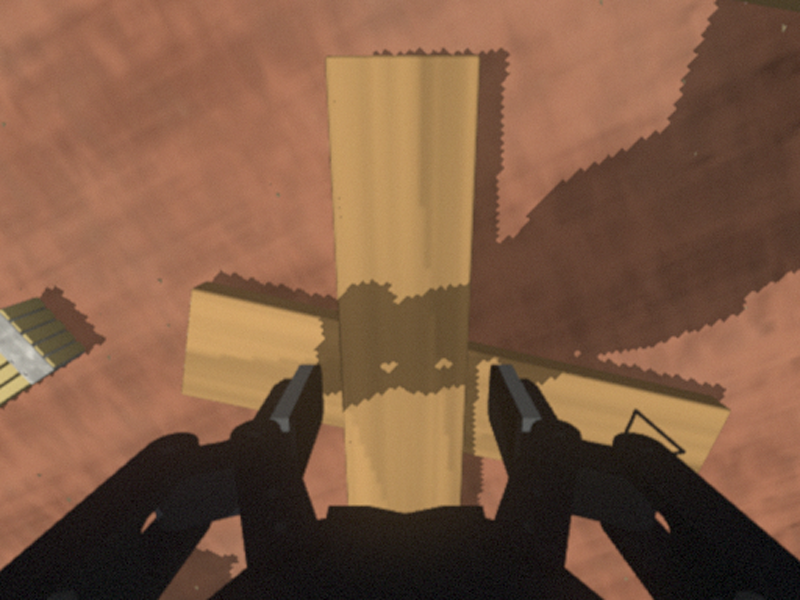

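The picture shows the cheek (343–468 at row 370) centred between the tips (321–490), and the tips are clear of the marked cheek. I'll lower 2 mm, grip and lift straight up.

play_rows([
  {"dx": 0,"dy": 0,"dz": -0.2,"ax": 0,"ay": 0,"az": 0,"claw": 0.7},
  {"dx": 0,"dy": 0,"dz": 0,"ax": 0,"ay": 0,"az": 0,"claw": 0.4},
  {"dx": 0,"dy": 0,"dz": 0,"ax": 0,"ay": 0,"az": 0,"claw": 0.4},
  {"dx": 0,"dy": 0,"dz": 0,"ax": 0,"ay": 0,"az": 0,"claw": 0.4},
  {"dx": 0,"dy": 0,"dz": 0,"ax": 0,"ay": 0,"az": 0,"claw": 0.4},
], force=50)

```text
t: 4.3
eef_pos: [0.5486, -0.3277, 0.0849]
eef_rot: [1.449, 2.786, -0.001]
contact_force: [-0.3, -0.3, 6.1]
grip_width: 0.0425
grip_force: 52.2
```

play_rows([
  {"dx": 0,"dy": 0,"dz": 0.5,"ax": 0,"ay": 0,"az": 0,"claw": 0.4},
  {"dx": 0,"dy": 0,"dz": 1,"ax": 0,"ay": 0,"az": 0,"claw": 0.4},
  {"dx": 0,"dy": 0,"dz": 2,"ax": 0,"ay": 0,"az": 0,"claw": 0.4},
  {"dx": 0,"dy": 0,"dz": 3,"ax": 0,"ay": 0,"az": 0,"claw": 0.4},
  {"dx": 0,"dy": 0,"dz": 3,"ax": 0,"ay": 0,"az": 0,"claw": 0.4},
  {"dx": 0,"dy": 0,"dz": 3,"ax": 0,"ay": 0,"az": 0,"claw": 0.4},
  {"dx": 0,"dy": 0,"dz": 0,"ax": 0,"ay": 0,"az": 0,"claw": 0.4},
  {"dx": 0,"dy": 0,"dz": 0,"ax": 0,"ay": 0,"az": 0,"claw": 0.4},
])

```text
t: 4.97
eef_pos: [0.549, -0.3279, 0.2116]
eef_rot: [1.447, 2.783, -0.002]
contact_force: [-0.2, 0.3, -1.9]
grip_width: 0.0428
grip_force: 51.5
```

```bash
python3 snap.py w4
python3 - <<'E'
from h import *
import pickle
d=pickle.load(open("w4.pkl","rb"))
from cell import ctrl
s=ctrl.sense(); zt=(s["eef_pos"][2]-.071)*1000-3
a=35.06-90
p0=[*s["eef_pos"][:2]*1000,a]
print(p0,zt,rf(d,bx(105,22),zt+12,p0))
print(rf(ctrl.get_image("top"),bx(105,22),12,[572.5,-323.4,21.5]))
E
```

```text
scale 1.5625
5.0167 [ 0.5481 -0.3271  0.2097] 0.0428 51.486820578575134
toolY 35.05 [-0.001  0.    -1.   ] [-0.6 -0.2 -1.1]
[np.float64(548.1091504700422), np.float64(-327.12015309874295), -54.94] 135.67216730206582 (array([ 547. , -324.7,  -54.7]), 0.38, 58)
(array([ 575. , -315.3,   26.8]), 2.57, 52)
```

play_rows([
  {"dx": -0.56,"dy": 1.24,"dz": 0,"ax": 0,"ay": 0,"az": -7.04,"claw": 0.4},
  {"dx": -0.56,"dy": 1.24,"dz": 0,"ax": 0,"ay": 0,"az": -7.04,"claw": 0.4},
  {"dx": -0.56,"dy": 1.24,"dz": 0,"ax": 0,"ay": 0,"az": -7.04,"claw": 0.4},
  {"dx": -0.56,"dy": 1.24,"dz": 0,"ax": 0,"ay": 0,"az": -7.04,"claw": 0.4},
  {"dx": -0.56,"dy": 1.24,"dz": 0,"ax": 0,"ay": 0,"az": -7.04,"claw": 0.4},
  {"dx": -0.56,"dy": 1.24,"dz": 0,"ax": 0,"ay": 0,"az": -7.04,"claw": 0.4},
  {"dx": -0.56,"dy": 1.24,"dz": 0,"ax": 0,"ay": 0,"az": -7.04,"claw": 0.4},
  {"dx": -0.56,"dy": 1.24,"dz": 0,"ax": 0,"ay": 0,"az": -7.04,"claw": 0.4},
])

```text
t: 5.73
eef_pos: [0.5021, -0.2268, 0.207]
eef_rot: [-2.595, -1.763, 0.002]
contact_force: [-0.0, 0.4, -0.7]
grip_width: 0.0424
grip_force: 51.5
```

play_rows([
  {"dx": -0.56,"dy": 1.24,"dz": 0,"ax": 0,"ay": 0,"az": -7.04,"claw": 0.4},
  {"dx": -0.56,"dy": 1.24,"dz": 0,"ax": 0,"ay": 0,"az": -7.04,"claw": 0.4},
  {"dx": -0.56,"dy": 1.24,"dz": 0,"ax": 0,"ay": 0,"az": -7.04,"claw": 0.4},
  {"dx": -0.56,"dy": 1.24,"dz": 0,"ax": 0,"ay": 0,"az": -7.04,"claw": 0.4},
  {"dx": -0.56,"dy": 1.24,"dz": 0,"ax": 0,"ay": 0,"az": -7.04,"claw": 0.4},
  {"dx": -0.56,"dy": 1.24,"dz": 0,"ax": 0,"ay": 0,"az": -7.04,"claw": 0.4},
  {"dx": 0,"dy": 0,"dz": 0,"ax": 0,"ay": 0,"az": 0,"claw": 0.4},
  {"dx": 0,"dy": 0,"dz": 0,"ax": 0,"ay": 0,"az": 0,"claw": 0.4},
])

```text
t: 6.4
eef_pos: [0.4691, -0.153, 0.2078]
eef_rot: [-3.055, -0.726, 0.004]
contact_force: [-0.1, -0.2, -0.7]
grip_width: 0.0422
grip_force: 51.5
```

```bash
python3 snap.py w5
```

```text
scale 1.5625
6.45 [ 0.4699 -0.1538  0.2081] 0.0422 51.463977098464966
toolY -63.32 [-0.001 -0.001 -1.   ] [-0.1  0.1 -1.3]
```

View pics/w5.png

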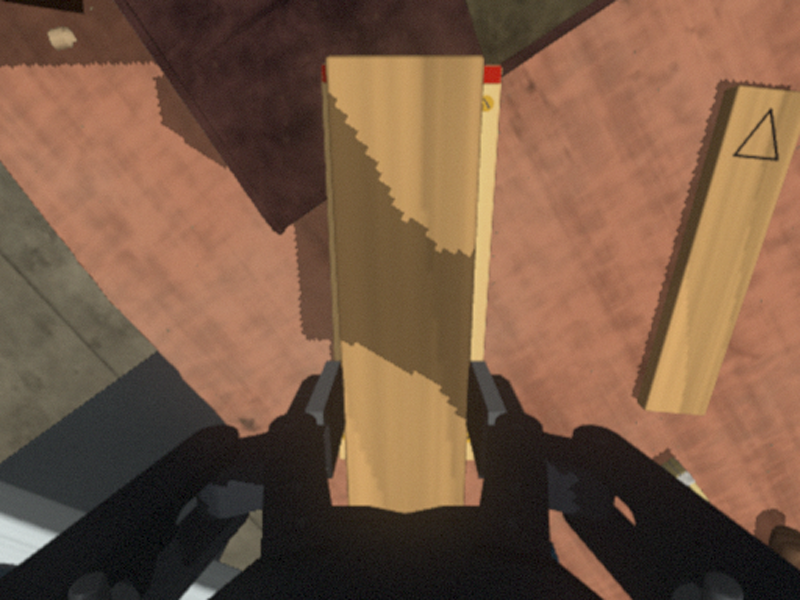

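The held cheek hides the pins, but both of the form's toe corners show, at about (323,66) and (502,66). The marked cheek is still in place on the right, with its triangle up. I'll use the corners and long edges to fix the form and cheek relative to each other.

Run:
```python
from h import *
import pickle
d=pickle.load(open("w5.pkl","rb"))
c=lambda p:[((u+.5)/1.5625-.5,(v+.5)/1.5625-.5) for u,v in p]
B=back(d,c([(323,66),(502,66),(500,100),(484,360)]),.018)*1000
f=np.array([472.7,-152.5]); t=np.radians(26.6); M=np.array([[np.cos(t),np.sin(t)],[-np.sin(t),np.cos(t)]])
print("corners in form frame",((B[:,:2]-f)@M.T).round(1))
for z in (133,136,139):
  B=back(d,c([(327,57),(483,57)]),(z+12)/1000)*1000
  print(z,((B[:,:2]-f)@M.T).round(1), rf(d,bx(105,22),z+12,[471,-153,26.6]))
print("marked",rf(d,bx(105,22),12,[572.5,-323.4,21.5]))
print("tcp in form",(np.array([469.9,-153.8])-f)@M.T)
```

```text
corners in form frame [[125.8  47.7]
 [126.1 -49.7]
 [109.2 -49.8]
 [-48.5 -50.1]]
133 [[100.9  24. ]
 [101.  -19. ]] (array([ 468.5, -152.5,   27.5]), 0.16, 59)
136 [[100.2  23.5]
 [100.3 -18.5]] (array([ 468.2, -153.4,   24.2]), 0.4, 47)
139 [[ 99.5  23. ]
 [ 99.6 -18. ]] (array([ 467.6, -153.7,   28.2]), 0.27, 55)
marked (array([ 572.3, -323.1,   21.5]), 0.56, 75)
tcp in form [-3.08571868  0.09132494]
```

Run:
```python
from h import *
from cell import ctrl
d=ctrl.get_image("top"); d["color"]=cv2.imread("pics/topraw.png")
for n,L,z,p in (("form",bx(128,50),18,(472,-156,26.6)),("plain",bx(105,22),24,(548,-327,-55)),("marked",bx(105,22),12,(573,-325,21.5)),
 ("heel",[(80,-22),(36,22),(-52,22),(-52,-22)],38,(572.6,116.3,20.1)),("toe",[(32,-22),(48,22),(-22,22),(-22,-22)],38,(693.4,-79.2,-158.8)),("pad",bx(14,55),16,(640.1,14.8,-38)),("stone",bx(34,55),20,(288,-309,105))):
    print(n,rf(d,L,z,p,5))
```

```text
form (array([ 473.8, -154.4,   26.7]), 0.62, 99)
plain (array([ 549.3, -328.7,  -55.1]), 0.63, 83)
marked (array([ 573. , -326.6,   21.2]), 0.67, 67)
heel (array([564.5, 117.8,  17. ]), 0.72, 72)
toe (array([ 694.3,  -78.2, -159.5]), 0.0, 24)
pad (array([640.2,  15.8, -38.5]), 0.66, 100)
stone (array([ 320.9, -393.8,  100.5]), 0.09, 19)
```

play_rows([
  {"dx": 1.4,"dy": -2.8,"dz": 0,"ax": 0,"ay": 0,"az": 0,"claw": 0.4},
  {"dx": 1.4,"dy": -2.8,"dz": 0,"ax": 0,"ay": 0,"az": 0,"claw": 0.4},
  {"dx": 1.4,"dy": -2.8,"dz": 0,"ax": 0,"ay": 0,"az": 0,"claw": 0.4},
  {"dx": 0,"dy": 0,"dz": 0,"ax": 0,"ay": 0,"az": 0,"claw": 0.4},
  {"dx": 0,"dy": 0,"dz": 0,"ax": 0,"ay": 0,"az": 0,"claw": 0.4},
  {"dx": 0,"dy": 0,"dz": 0,"ax": 0,"ay": 0,"az": 0,"claw": 0.4},
])

```text
t: 7.0
eef_pos: [0.5114, -0.238, 0.2083]
eef_rot: [-3.057, -0.719, 0.002]
contact_force: [-0.9, 0.3, -0.6]
grip_width: 0.0426
grip_force: 51.5
```

```bash
python3 snap.py w6 wrist 0 0 400 300
```

```text
scale 2.0
7.05 [ 0.5111 -0.2373  0.2083] 0.0427 51.4632385969162
toolY -63.5 [-0.001 -0.002 -1.   ] [ 0.2 -0.4 -0.7]
```

View pics/w6.png

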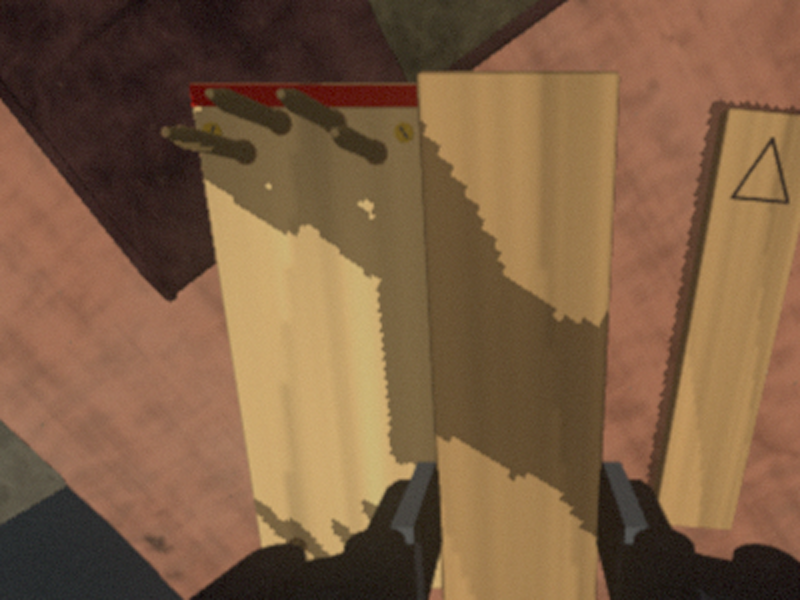

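The pins now show. The toe end-pin tips are at (211,96) and (284,96), and the side-pin tips at (166,132) and (335,131). The held cheek's end is at (418,73)-(618,73).

Run:
```python
from h import *
import pickle
d=pickle.load(open("w6.pkl","rb"))
c=lambda p:[((u+.5)/2-.5,(v+.5)/2-.5) for u,v in p]
print("tips",fit(d,c([(211,96),(284,96),(166,132),(335,131)]),[(112,12),(112,-12),(100,29),(100,-29)],74))
print("bases",fit(d,c([(279,122),(243,152),(374,152)]),[(112,12),(100,29),(100,-29)],18))
for z in (129,132,135):
  q=c([(418,73),(618,73)]); B=back(d,q,(z+12)/1000)*1000; print(z,np.linalg.norm(B[0]-B[1]).round(1),fit(d,q,[(105,22),(105,-22)],z+12), rf(d,bx(105,22),z+12,[511,-237.5,26.6]))
print("marked",rf(d,bx(105,22),12,[572.5,-323.4,21.5]))
```

```text
tips (array([ 472.5, -154. ,   26.6]), np.float64(0.8))
bases (array([ 472.1, -152.5,   26.4]), np.float64(0.3))
129 44.6 (array([ 511.4, -236.8,   26.5]), np.float64(0.3)) (array([ 511.4, -237.2,   26.6]), 0.14, 51)
132 43.6 (array([ 510.7, -237.1,   26.5]), np.float64(0.2)) (array([ 510.8, -237.4,   26.9]), 0.18, 56)
135 42.6 (array([ 510.1, -237.4,   26.5]), np.float64(0.6)) (array([ 510.2, -237.7,   27. ]), 0.26, 53)
marked (array([ 571.4, -324.1,   21.5]), 0.27, 78)
```

play_rows([
  {"dx": -1.29,"dy": 2.8,"dz": 0,"ax": 0,"ay": 0,"az": 0.1,"claw": 0.4},
  {"dx": -1.29,"dy": 2.8,"dz": 0,"ax": 0,"ay": 0,"az": 0,"claw": 0.4},
  {"dx": -1.29,"dy": 2.8,"dz": -1,"ax": 0,"ay": 0,"az": 0,"claw": 0.4},
  {"dx": 0,"dy": 0,"dz": -2.4,"ax": 0,"ay": 0,"az": 0,"claw": 0.4},
  {"dx": 0,"dy": 0,"dz": -2,"ax": 0,"ay": 0,"az": 0,"claw": 0.4},
  {"dx": 0,"dy": 0,"dz": 0,"ax": 0,"ay": 0,"az": 0,"claw": 0.4},
  {"dx": 0,"dy": 0,"dz": 0,"ax": 0,"ay": 0,"az": 0,"claw": 0.4},
  {"dx": 0,"dy": 0,"dz": 0,"ax": 0,"ay": 0,"az": 0,"claw": 0.4},
])

```text
t: 7.72
eef_pos: [0.4734, -0.1537, 0.1555]
eef_rot: [3.057, 0.723, 0.001]
contact_force: [-0.9, -0.1, -0.2]
grip_width: 0.0425
grip_force: 51.4
```

```bash
python3 snap.py w7
python3 - <<'E'
from h import *
import pickle
d=pickle.load(open("w7.pkl","rb"))
print(rf(d,bx(105,22),.0+79+12,[472.5,-153.5,26.6]))
E
```

```text
scale 1.5625
7.7667 [ 0.4737 -0.154   0.1559] 0.0424 51.41299903392792
toolY -63.4 [ 0.001  0.002 -1.   ] [ 0.2  0.1 -1.9]
(array([ 473.5, -153.1,   26.7]), 0.1, 52)
```

play_rows([
  {"dx": -0.07,"dy": 0,"dz": -1,"ax": 0,"ay": 0,"az": 0,"claw": 0.4},
  {"dx": 0,"dy": 0,"dz": -1,"ax": 0,"ay": 0,"az": 0,"claw": 0.4},
  {"dx": 0,"dy": 0,"dz": -1,"ax": 0,"ay": 0,"az": 0,"claw": 0.4},
  {"dx": 0,"dy": 0,"dz": -1,"ax": 0,"ay": 0,"az": 0,"claw": 0.4},
  {"dx": 0,"dy": 0,"dz": -1,"ax": 0,"ay": 0,"az": 0,"claw": 0.4},
  {"dx": 0,"dy": 0,"dz": -0.6,"ax": 0,"ay": 0,"az": 0,"claw": 0.4},
  {"dx": 0,"dy": 0,"dz": 0,"ax": 0,"ay": 0,"az": 0,"claw": 0.4},
])

```text
t: 8.35
eef_pos: [0.4718, -0.1534, 0.0973]
eef_rot: [-3.055, -0.722, 0.003]
contact_force: [-0.1, 0.3, -0.9]
grip_width: 0.0425
grip_force: 51.5
```

play_rows([
  {"dx": 0,"dy": 0,"dz": -0.3,"ax": 0,"ay": 0,"az": 0,"claw": 0.4},
  {"dx": 0,"dy": 0,"dz": -0.3,"ax": 0,"ay": 0,"az": 0,"claw": 0.4},
  {"dx": 0,"dy": 0,"dz": 0,"ax": 0,"ay": 0,"az": 0,"claw": 0.4},
])

```text
t: 8.6
eef_pos: [0.4725, -0.1536, 0.0927]
eef_rot: [-3.057, -0.722, 0.0]
contact_force: [-0.6, 0.6, 0.0]
grip_width: 0.0427
grip_force: 51.5
```

play_rows([
  {"dx": 0,"dy": 0,"dz": -0.15,"ax": 0,"ay": 0,"az": 0,"claw": 0.4},
  {"dx": 0,"dy": 0,"dz": 0,"ax": 0,"ay": 0,"az": 0,"claw": 0.4},
  {"dx": 0,"dy": 0,"dz": 0,"ax": 0,"ay": 0,"az": 0,"claw": 0.4},
])

```text
t: 8.85
eef_pos: [0.4725, -0.1537, 0.0916]
eef_rot: [3.057, 0.722, 0.0]
contact_force: [0.1, 0.4, -0.7]
grip_width: 0.0427
grip_force: 51.5
```

play_rows([
  {"dx": 0,"dy": 0,"dz": 0,"ax": 0,"ay": 0,"az": 0,"claw": 0.58},
  {"dx": 0,"dy": 0,"dz": 0,"ax": 0,"ay": 0,"az": 0,"claw": 0.6},
  {"dx": 0,"dy": 0,"dz": 0,"ax": 0,"ay": 0,"az": 0,"claw": 0.7},
  {"dx": 0,"dy": 0,"dz": 1,"ax": 0,"ay": 0,"az": 0,"claw": 0.7},
  {"dx": 0,"dy": 0,"dz": 3,"ax": 0,"ay": 0,"az": 0,"claw": 0.7},
  {"dx": 0,"dy": 0,"dz": 4,"ax": 0,"ay": 0,"az": 0,"claw": 0.7},
  {"dx": 0,"dy": 0,"dz": 4,"ax": 0,"ay": 0,"az": 0,"claw": 0.7},
  {"dx": 0,"dy": 0,"dz": 4,"ax": 0,"ay": 0,"az": 0,"claw": 0.7},
])

```text
t: 9.52
eef_pos: [0.4718, -0.1533, 0.2536]
eef_rot: [-3.057, -0.722, 0.001]
contact_force: [0.6, -0.1, 0.4]
grip_width: 0.0598
grip_force: 0.0
```

play_rows([
  {"dx": 0,"dy": 0,"dz": 0,"ax": 0,"ay": 0,"az": 0,"claw": 0.7},
  {"dx": 0,"dy": 0,"dz": 0,"ax": 0,"ay": 0,"az": 0,"claw": 0.7},
])

```text
t: 9.68
eef_pos: [0.4735, -0.1542, 0.2546]
eef_rot: [3.052, 0.721, 0.008]
contact_force: [0.3, -0.1, -0.2]
grip_width: 0.0597
grip_force: 0.0
```

```bash
python3 snap.py w8
python3 - <<'E'
from h import *
import pickle
d=pickle.load(open("w8.pkl","rb"))
print("form",rf(d,bx(128,50),18,[472.5,-153.5,26.6]))
print("plain",rf(d,bx(105,22),30,[472.5,-153.5,26.6]))
E
```

```text
scale 1.5625
9.7333 [ 0.4724 -0.1536  0.2527] 0.0595 0.0
toolY -63.41 [ 0.001  0.002 -1.   ] [-0.1 -0.3 -0.5]
form (array([ 472.6, -152.6,   26.6]), 0.78, 90)
plain (array([ 473.7, -152.3,   27.3]), 0.63, 94)
```

View pics/w8.png

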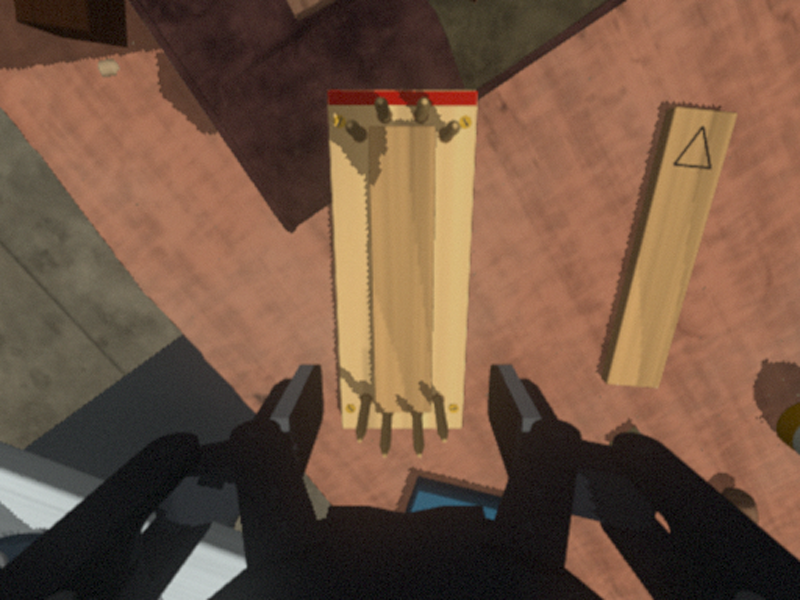

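The plain cheek lies flat between the pins. It spans (372–437, 125–412) and touches none of them. Next, the heel block.

play_rows([
  {"dx": 1.2,"dy": 3.4,"dz": 0,"ax": 0,"ay": 0,"az": -1,"claw": 0.7},
  {"dx": 1.2,"dy": 3.4,"dz": 0,"ax": 0,"ay": 0,"az": -1,"claw": 0.7},
  {"dx": 1.2,"dy": 3.4,"dz": 0,"ax": 0,"ay": 0,"az": -1,"claw": 0.7},
  {"dx": 1.2,"dy": 3.4,"dz": 0,"ax": 0,"ay": 0,"az": -1,"claw": 0.7},
  {"dx": 1.2,"dy": 3.4,"dz": 0,"ax": 0,"ay": 0,"az": -1,"claw": 0.7},
  {"dx": 1.2,"dy": 3.4,"dz": 0,"ax": 0,"ay": 0,"az": -1,"claw": 0.7},
  {"dx": 1.2,"dy": 3.4,"dz": 0,"ax": 0,"ay": 0,"az": -1,"claw": 0.7},
  {"dx": 1.2,"dy": 3.4,"dz": 0,"ax": 0,"ay": 0,"az": -1,"claw": 0.7},
])

```text
t: 10.4
eef_pos: [0.5674, 0.1201, 0.249]
eef_rot: [-3.1, -0.506, 0.008]
contact_force: [-0.0, 0.5, 0.2]
grip_width: 0.0596
grip_force: 0.0
```

play_rows([
  {"dx": 0,"dy": 0,"dz": -2,"ax": 0,"ay": 0,"az": 0,"claw": 0.7},
  {"dx": 0,"dy": 0,"dz": 0,"ax": 0,"ay": 0,"az": 0,"claw": 0.7},
  {"dx": 0,"dy": 0,"dz": 0,"ax": 0,"ay": 0,"az": 0,"claw": 0.7},
])

```text
t: 10.65
eef_pos: [0.5663, 0.1185, 0.2286]
eef_rot: [-3.099, -0.509, 0.012]
contact_force: [0.3, -0.0, 0.7]
grip_width: 0.0601
grip_force: 0.0
```

```bash
python3 snap.py w9 wrist
python3 - <<'E'
from h import *
import pickle
d=pickle.load(open("w9.pkl","rb"))
L=[(80,-22),(36,22),(-52,22),(-52,-22)]
for p in ((568,117,17.5),(572.6,116.3,20.1),(566,117,19)):
  print("heel",rf(d,L,38,p,8))
E
```

```text
scale 1.5625
10.7 [0.5671 0.1179 0.2297] 0.0598 0.0
toolY -71.43 [-0.005 -0.001 -1.   ] [ 0.2 -0.2  0.5]
heel (array([571.8, 119.4,  17.5]), 0.46, 86)
heel (array([571.8, 119.4,  17.5]), 0.5, 86)
heel (array([571.8, 119.4,  17.5]), 0.42, 86)
```

View pics/w9.png

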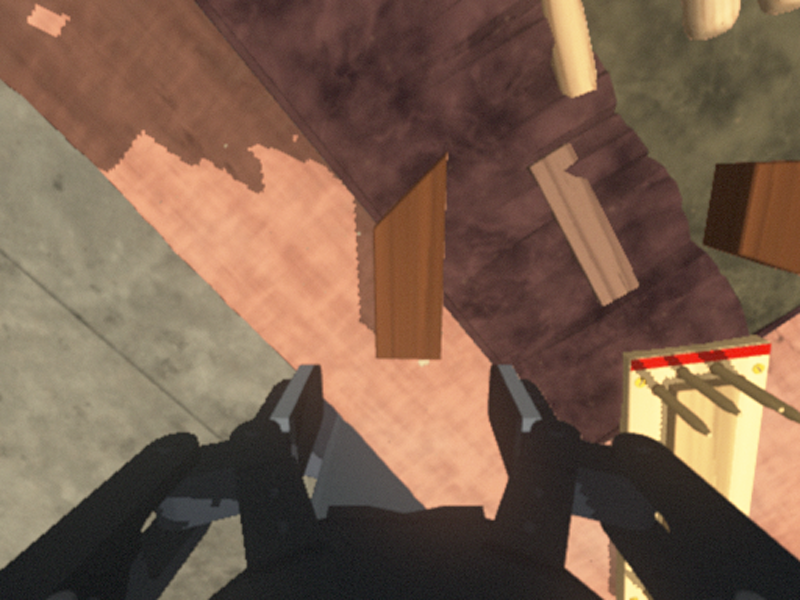

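The heel's top face runs (376,222), (447,157), (440,358), (376,358), and the fit converged on the same pose from all three starts.

play_rows([
  {"dx": 0.47,"dy": 0.09,"dz": -3,"ax": 0,"ay": 0,"az": -1.07,"claw": 0.7},
  {"dx": 0,"dy": 0,"dz": -3.5,"ax": 0,"ay": 0,"az": 0,"claw": 0.7},
  {"dx": 0,"dy": 0,"dz": -3.5,"ax": 0,"ay": 0,"az": 0,"claw": 0.7},
  {"dx": 0,"dy": 0,"dz": -3,"ax": 0,"ay": 0,"az": 0,"claw": 0.7},
  {"dx": 0,"dy": 0,"dz": -1.6,"ax": 0,"ay": 0,"az": 0,"claw": 0.7},
  {"dx": 0,"dy": 0,"dz": 0,"ax": 0,"ay": 0,"az": 0,"claw": 0.7},
  {"dx": 0,"dy": 0,"dz": 0,"ax": 0,"ay": 0,"az": 0,"claw": 0.7},
])

```text
t: 11.28
eef_pos: [0.5728, 0.118, 0.0851]
eef_rot: [-3.105, -0.475, 0.003]
contact_force: [-0.2, 0.2, -0.0]
grip_width: 0.0601
grip_force: 0.0
```

play_rows([
  {"dx": 0,"dy": 0,"dz": 0,"ax": 0,"ay": 0,"az": 0,"claw": 0.4},
  {"dx": 0,"dy": 0,"dz": 0,"ax": 0,"ay": 0,"az": 0,"claw": 0.4},
  {"dx": 0,"dy": 0,"dz": 0,"ax": 0,"ay": 0,"az": 0,"claw": 0.4},
  {"dx": 0,"dy": 0,"dz": 0,"ax": 0,"ay": 0,"az": 0,"claw": 0.4},
])

```text
t: 11.62
eef_pos: [0.5744, 0.1189, 0.0873]
eef_rot: [3.104, 0.479, 0.006]
contact_force: [-1.2, -1.7, 6.2]
grip_width: 0.0431
grip_force: 51.5
```

```bash
python3 snap.py w10 wrist
python3 - <<'E'
from h import *
import pickle
d=pickle.load(open("w10.pkl","rb"))
L=[(80,-22),(36,22),(-52,22),(-52,-22)]
print("heel",rf(d,L,38,(571.8,118.8,17.5),8))
E
```

```text
scale 1.5625
11.6667 [0.5744 0.119  0.0873] 0.0433 51.65312323719263
toolY -72.46 [ 0.004  0.002 -1.   ] [ 0.9 -2.1  8.1]
heel (array([569.7, 117.9,  18.6]), 0.23, 57)
```

play_rows([
  {"dx": 0,"dy": 0,"dz": 1,"ax": 0,"ay": 0,"az": 0,"claw": 0.4},
  {"dx": 0,"dy": 0,"dz": 2.5,"ax": 0,"ay": 0,"az": 0,"claw": 0.4},
  {"dx": 0,"dy": 0,"dz": 3.5,"ax": 0,"ay": 0,"az": 0,"claw": 0.4},
  {"dx": 0,"dy": 0,"dz": 3.5,"ax": 0,"ay": 0,"az": 0,"claw": 0.4},
  {"dx": 0,"dy": 0,"dz": 2,"ax": 0,"ay": 0,"az": 0,"claw": 0.4},
])

```text
t: 12.08
eef_pos: [0.5739, 0.1196, 0.2144]
eef_rot: [3.105, 0.479, 0.007]
contact_force: [0.5, 0.5, -0.7]
grip_width: 0.0431
grip_force: 51.1
```

play_rows([
  {"dx": -1.86,"dy": -3.7,"dz": 0,"ax": 0,"ay": 0,"az": 1.13,"claw": 0.4},
  {"dx": -1.86,"dy": -3.7,"dz": 0,"ax": 0,"ay": 0,"az": 1.13,"claw": 0.4},
  {"dx": -1.86,"dy": -3.7,"dz": 0,"ax": 0,"ay": 0,"az": 1.13,"claw": 0.4},
  {"dx": -1.86,"dy": -3.7,"dz": 0,"ax": 0,"ay": 0,"az": 1.13,"claw": 0.4},
  {"dx": -1.86,"dy": -3.7,"dz": 0,"ax": 0,"ay": 0,"az": 1.13,"claw": 0.4},
  {"dx": -1.86,"dy": -3.7,"dz": 0,"ax": 0,"ay": 0,"az": 1.13,"claw": 0.4},
  {"dx": -1.86,"dy": -3.7,"dz": 0,"ax": 0,"ay": 0,"az": 1.13,"claw": 0.4},
  {"dx": -1.86,"dy": -3.7,"dz": 0,"ax": 0,"ay": 0,"az": 1.13,"claw": 0.4},
])

```text
t: 12.75
eef_pos: [0.423, -0.1778, 0.211]
eef_rot: [-3.057, -0.724, -0.001]
contact_force: [1.1, -0.6, -1.9]
grip_width: 0.0431
grip_force: 51.0
```

play_rows([
  {"dx": 0,"dy": 0,"dz": -4,"ax": 0,"ay": 0,"az": 0,"claw": 0.4},
  {"dx": 0,"dy": 0,"dz": 0,"ax": 0,"ay": 0,"az": 0,"claw": 0.4},
  {"dx": 0,"dy": 0,"dz": 0,"ax": 0,"ay": 0,"az": 0,"claw": 0.4},
  {"dx": 0,"dy": 0,"dz": 0,"ax": 0,"ay": 0,"az": 0,"claw": 0.4},
])

```text
t: 13.08
eef_pos: [0.4244, -0.1758, 0.1713]
eef_rot: [-3.057, -0.723, 0.0]
contact_force: [0.2, -0.3, -0.8]
grip_width: 0.0432
grip_force: 51.6
```

```bash
python3 snap.py w11 wrist
python3 - <<'E'
from h import *
import pickle
d=pickle.load(open("w11.pkl","rb"))
from cell import ctrl
s=ctrl.sense(); L=[(80,-22),(36,22),(-52,22),(-52,-22)]
z=s["eef_pos"][2]*1000-83+36
for zz in (z-2,z,z+2): print(z,"heel",rf(d,L,zz,(423,-177,26.6),8))
print("form",rf(d,bx(128,50),18,[472.5,-153.5,26.6]))
print("plain",rf(d,bx(105,22),30,[472.5,-153.5,26.6]))
E
```

```text
scale 1.5625
13.1333 [ 0.425  -0.1758  0.172 ] 0.0428 51.61230828613043
toolY -63.33 [ 0.001  0.002 -1.   ] [ 0.7 -0.  -0.8]
124.98745962799279 heel (array([ 424.8, -175.1,   28. ]), 0.23, 65)
124.98745962799279 heel (array([ 425. , -175.6,   28.8]), 0.37, 63)
124.98745962799279 heel (array([ 425. , -175.6,   29. ]), 0.44, 62)
form (array([ 473.4, -151.5,   25.9]), 0.69, 46)
plain (array([ 473.9, -151.2,   25.9]), 0.25, 34)
```

View pics/w11.png

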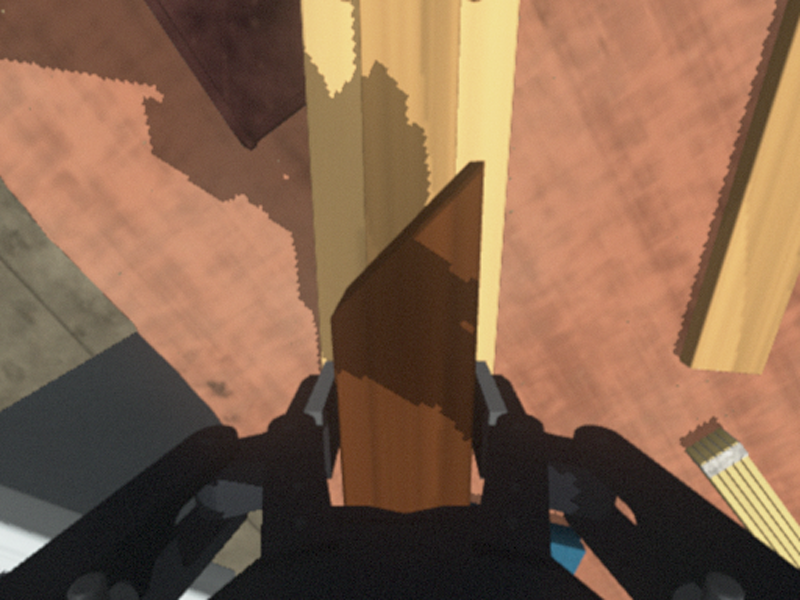

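The held heel shows its tip at (483,163) and the other slope corner at (333,318), over the cheek, whose edges run from about (358,0) to (480,0).

Run:
```python
from h import *
import pickle
d=pickle.load(open("w11.pkl","rb"))
c=lambda p:[((u+.5)/1.5625-.5,(v+.5)/1.5625-.5) for u,v in p]
q=c([(483,163),(332.5,318)])
for z in (121,123,125):
  B=back(d,q,z/1000)*1000; print(z,np.linalg.norm(B[0]-B[1]).round(1),"(62.2)",fit(d,q,[(80,-22),(36,22)],z))
f=np.array([472.5,-153.4]); t=np.radians(26.6); M=np.array([[np.cos(t),np.sin(t)],[-np.sin(t),np.cos(t)]])
for n,p,z in (("right edge heel",[(483,163),(475,340)],123),("cheek edges",[(359,20),(460,30),(457,130)],30),("form edges",[(303,20),(518,20),(496,340)],18)):
  print(n,((back(d,c(p),z/1000)[:,:2]*1000-f)@M.T).round(1).tolist())
```

```text
121 60.9 (62.2) (array([ 421.3, -177.1,   27.6]), np.float64(0.6))
123 59.9 (62.2) (array([ 421.6, -177. ,   27.6]), np.float64(1.1))
125 58.9 (62.2) (array([ 421.9, -176.9,   27.6]), np.float64(1.6))
right edge heel [[23.4, -18.0], [-26.5, -18.4]]
cheek edges [[84.0, 22.5], [80.3, -21.1], [39.9, -21.3]]
form edges [[87.5, 49.2], [87.7, -48.7], [-68.8, -48.7]]
```

play_rows([
  {"dx": 0.32,"dy": 0.03,"dz": 0,"ax": 0,"ay": 0,"az": -0.3,"claw": 0.4},
  {"dx": 0,"dy": 0,"dz": 0,"ax": 0,"ay": 0,"az": 0,"claw": 0.4},
  {"dx": 0,"dy": 0,"dz": -1,"ax": 0,"ay": 0,"az": 0,"claw": 0.4},
  {"dx": 0,"dy": 0,"dz": -1,"ax": 0,"ay": 0,"az": 0,"claw": 0.4},
  {"dx": 0,"dy": 0,"dz": -1,"ax": 0,"ay": 0,"az": 0,"claw": 0.4},
  {"dx": 0,"dy": 0,"dz": 0,"ax": 0,"ay": 0,"az": 0,"claw": 0.4},
])

```text
t: 13.63
eef_pos: [0.4278, -0.1756, 0.1404]
eef_rot: [-3.059, -0.716, 0.0]
contact_force: [-0.4, 0.8, -1.6]
grip_width: 0.0434
grip_force: 51.6
```

play_rows([
  {"dx": 0,"dy": 0,"dz": -1,"ax": 0,"ay": 0,"az": 0,"claw": 0.4},
  {"dx": 0,"dy": 0,"dz": -1,"ax": 0,"ay": 0,"az": 0,"claw": 0.4},
  {"dx": 0,"dy": 0,"dz": 0,"ax": 0,"ay": 0,"az": 0,"claw": 0.4},
  {"dx": 0,"dy": 0,"dz": 0,"ax": 0,"ay": 0,"az": 0,"claw": 0.4},
])

```text
t: 13.97
eef_pos: [0.428, -0.1762, 0.1211]
eef_rot: [3.059, 0.715, 0.001]
contact_force: [-0.0, -0.1, -0.7]
grip_width: 0.0434
grip_force: 51.6
```

play_rows([
  {"dx": 0,"dy": 0,"dz": -0.3,"ax": 0,"ay": 0,"az": 0,"claw": 0.4},
  {"dx": 0,"dy": 0,"dz": -0.15,"ax": 0,"ay": 0,"az": 0,"claw": 0.4},
  {"dx": 0,"dy": 0,"dz": 0,"ax": 0,"ay": 0,"az": 0,"claw": 0.4},
  {"dx": 0,"dy": 0,"dz": 0,"ax": 0,"ay": 0,"az": 0,"claw": 0.4},
])

```text
t: 14.3
eef_pos: [0.428, -0.1766, 0.1163]
eef_rot: [3.059, 0.713, 0.001]
contact_force: [1.3, -0.2, 1.3]
grip_width: 0.043
grip_force: 51.9
```

play_rows([
  {"dx": 0,"dy": 0,"dz": -0.1,"ax": 0,"ay": 0,"az": 0,"claw": 0.4},
  {"dx": 0,"dy": 0,"dz": 0,"ax": 0,"ay": 0,"az": 0,"claw": 0.4},
  {"dx": 0,"dy": 0,"dz": 0,"ax": 0,"ay": 0,"az": 0,"claw": 0.4},
])

```text
t: 14.55
eef_pos: [0.4282, -0.1767, 0.1157]
eef_rot: [3.058, 0.712, 0.002]
contact_force: [1.3, 1.8, 5.7]
grip_width: 0.043
grip_force: 51.7
```

play_rows([
  {"dx": -0.04,"dy": 0.08,"dz": 0.3,"ax": 0,"ay": 0,"az": 0,"claw": 0.4},
  {"dx": 0,"dy": 0,"dz": 0,"ax": 0,"ay": 0,"az": 0,"claw": 0.4},
  {"dx": 0,"dy": 0,"dz": -0.25,"ax": 0,"ay": 0,"az": 0,"claw": 0.4},
  {"dx": 0,"dy": 0,"dz": 0,"ax": 0,"ay": 0,"az": 0,"claw": 0.4},
  {"dx": 0,"dy": 0,"dz": 0,"ax": 0,"ay": 0,"az": 0,"claw": 0.4},
])

```text
t: 14.97
eef_pos: [0.4272, -0.1756, 0.1156]
eef_rot: [-3.06, -0.713, -0.0]
contact_force: [2.1, 1.8, 5.2]
grip_width: 0.0432
grip_force: 51.7
```

play_rows([
  {"dx": 0,"dy": 0,"dz": 0,"ax": 0,"ay": 0,"az": 0,"claw": 0.6},
  {"dx": 0,"dy": 0,"dz": 0,"ax": 0,"ay": 0,"az": 0,"claw": 0.7},
  {"dx": 0,"dy": 0,"dz": 0,"ax": 0,"ay": 0,"az": 0,"claw": 0.7},
  {"dx": 0,"dy": 0,"dz": 2,"ax": 0,"ay": 0,"az": 0,"claw": 0.7},
  {"dx": 0,"dy": 0,"dz": 4,"ax": 0,"ay": 0,"az": 0,"claw": 0.7},
  {"dx": 0,"dy": 0,"dz": 4,"ax": 0,"ay": 0,"az": 0,"claw": 0.7},
  {"dx": 0,"dy": 0,"dz": 3,"ax": 0,"ay": 0,"az": 0,"claw": 0.7},
])

```text
t: 15.55
eef_pos: [0.4272, -0.1757, 0.2475]
eef_rot: [3.059, 0.713, 0.001]
contact_force: [0.7, -1.1, -0.2]
grip_width: 0.0597
grip_force: 0.0
```

play_rows([
  {"dx": 4,"dy": 1,"dz": 0,"ax": 0,"ay": 0,"az": -0.6,"claw": 0.7},
  {"dx": 4,"dy": 1,"dz": 0,"ax": 0,"ay": 0,"az": -0.6,"claw": 0.7},
  {"dx": 4,"dy": 1,"dz": 0,"ax": 0,"ay": 0,"az": -0.6,"claw": 0.7},
  {"dx": 4,"dy": 1,"dz": 0,"ax": 0,"ay": 0,"az": -0.6,"claw": 0.7},
  {"dx": 4,"dy": 1,"dz": 0,"ax": 0,"ay": 0,"az": -0.6,"claw": 0.7},
  {"dx": 3,"dy": 2,"dz": 0,"ax": 0,"ay": 0,"az": -0.6,"claw": 0.7},
  {"dx": 3,"dy": 2.5,"dz": 0,"ax": 0,"ay": 0,"az": -0.6,"claw": 0.7},
])

```text
t: 16.13
eef_pos: [0.6888, -0.081, 0.2447]
eef_rot: [3.084, 0.598, -0.001]
contact_force: [-0.1, -0.3, 0.6]
grip_width: 0.0595
grip_force: 0.0
```

play_rows([
  {"dx": 0,"dy": 0,"dz": -1,"ax": 0,"ay": 0,"az": 0,"claw": 0.7},
  {"dx": 0,"dy": 0,"dz": 0,"ax": 0,"ay": 0,"az": 0,"claw": 0.7},
  {"dx": 0,"dy": 0,"dz": 0,"ax": 0,"ay": 0,"az": 0,"claw": 0.7},
])

```text
t: 16.38
eef_pos: [0.6857, -0.0804, 0.2336]
eef_rot: [-3.082, -0.602, 0.007]
contact_force: [-0.4, -0.3, -0.8]
grip_width: 0.0598
grip_force: 0.0
```

```bash
python3 snap.py w12 wrist
python3 - <<'E'
from h import *
import pickle
from cell import ctrl
d=pickle.load(open("w12.pkl","rb"))
L=[(32,-22),(48,22),(-22,22),(-22,-22)]
for p in ((694,-78.5,-159.2),(691,-80,-157),(697,-77,-161)): print("toe",rf(d,L,38,p,8))
H=[(80,-22),(36,22),(-52,22),(-52,-22)]
print("heel top cam",rf(ctrl.get_image("top"),H,66,(425,-177,26.6),5))
E
```

```text
scale 1.5625
16.4333 [ 0.6857 -0.081   0.2344] 0.0598 0.0
toolY -67.96 [-0.003 -0.002 -1.   ] [ 0.3 -0.3  0.5]
toe (array([ 693. ,  -77. , -158.7]), 0.27, 100)
toe (array([ 693. ,  -77. , -158.7]), 0.27, 99)
toe (array([ 693. ,  -77. , -158.7]), 0.28, 99)
heel top cam (array([ 424.7, -178.6,   28.2]), 0.05, 99)
```

play_rows([
  {"dx": -0.2,"dy": 0,"dz": -3,"ax": 0,"ay": 0,"az": -0.74,"claw": 0.7},
  {"dx": 0,"dy": 0,"dz": -3.5,"ax": 0,"ay": 0,"az": 0,"claw": 0.7},
  {"dx": 0,"dy": 0,"dz": -3.5,"ax": 0,"ay": 0,"az": 0,"claw": 0.7},
  {"dx": 0,"dy": 0,"dz": -3,"ax": 0,"ay": 0,"az": 0,"claw": 0.7},
  {"dx": 0,"dy": 0,"dz": -1.9,"ax": 0,"ay": 0,"az": 0,"claw": 0.7},
  {"dx": 0,"dy": 0,"dz": 0,"ax": 0,"ay": 0,"az": 0,"claw": 0.7},
  {"dx": 0,"dy": 0,"dz": 0,"ax": 0,"ay": 0,"az": 0,"claw": 0.7},
])

```text
t: 17.07
eef_pos: [0.6841, -0.0816, 0.086]
eef_rot: [-3.087, -0.578, 0.003]
contact_force: [0.7, 0.4, 0.4]
grip_width: 0.0595
grip_force: 0.0
```

```bash
python3 snap.py w13 wrist
python3 - <<'E'
from h import *
import pickle
d=pickle.load(open("w13.pkl","rb"))
L=[(32,-22),(48,22),(-22,22),(-22,-22)]
print("toe",rf(d,L,38,(693,-77.4,-158.7),6))
E
```

```text
scale 1.5625
17.1167 [ 0.6854 -0.0818  0.0876] 0.06 0.0
toolY -68.76 [ 0.001  0.001 -1.   ] [-0.5  0.6  0.7]
toe (array([ 694.2,  -76.2, -159.1]), 0.25, 70)
```

play_rows([
  {"dx": 0,"dy": 0,"dz": 0,"ax": 0,"ay": 0,"az": 0,"claw": 0.4},
  {"dx": 0,"dy": 0,"dz": 0,"ax": 0,"ay": 0,"az": 0,"claw": 0.4},
  {"dx": 0,"dy": 0,"dz": 0,"ax": 0,"ay": 0,"az": 0,"claw": 0.4},
  {"dx": 0,"dy": 0,"dz": 0,"ax": 0,"ay": 0,"az": 0,"claw": 0.4},
])

```text
t: 17.45
eef_pos: [0.6867, -0.0813, 0.0893]
eef_rot: [3.085, 0.581, 0.007]
contact_force: [-0.2, -0.6, 6.0]
grip_width: 0.0433
grip_force: 53.3
```

play_rows([
  {"dx": 0,"dy": 0,"dz": 1,"ax": 0,"ay": 0,"az": 0,"claw": 0.4},
  {"dx": 0,"dy": 0,"dz": 2.5,"ax": 0,"ay": 0,"az": 0,"claw": 0.4},
  {"dx": 0,"dy": 0,"dz": 3.5,"ax": 0,"ay": 0,"az": 0,"claw": 0.4},
  {"dx": 0,"dy": 0,"dz": 3.5,"ax": 0,"ay": 0,"az": 0,"claw": 0.4},
  {"dx": -3.67,"dy": -0.96,"dz": 0,"ax": 0,"ay": 0,"az": 1.35,"claw": 0.4},
  {"dx": -3.67,"dy": -0.96,"dz": 0,"ax": 0,"ay": 0,"az": 1.35,"claw": 0.4},
  {"dx": -3.67,"dy": -0.96,"dz": 0,"ax": 0,"ay": 0,"az": 1.35,"claw": 0.4},
  {"dx": -3.67,"dy": -0.96,"dz": 0,"ax": 0,"ay": 0,"az": 1.35,"claw": 0.4},
])

```text
t: 18.12
eef_pos: [0.5367, -0.1189, 0.1926]
eef_rot: [3.055, 0.729, 0.002]
contact_force: [-0.2, 0.1, 0.1]
grip_width: 0.0427
grip_force: 52.5
```

play_rows([
  {"dx": 0,"dy": 0,"dz": -1.8,"ax": 0,"ay": 0,"az": 0,"claw": 0.4},
  {"dx": 0,"dy": 0,"dz": 0,"ax": 0,"ay": 0,"az": 0,"claw": 0.4},
  {"dx": 0,"dy": 0,"dz": 0,"ax": 0,"ay": 0,"az": 0,"claw": 0.4},
  {"dx": 0,"dy": 0,"dz": 0,"ax": 0,"ay": 0,"az": 0,"claw": 0.4},
])

```text
t: 18.45
eef_pos: [0.54, -0.1193, 0.1743]
eef_rot: [3.055, 0.726, 0.004]
contact_force: [0.5, 0.7, -0.4]
grip_width: 0.0432
grip_force: 52.5
```

```bash
python3 snap.py w14 wrist 120 0 440 240
python3 - <<'E'
from h import *
import pickle
d=pickle.load(open("w14.pkl","rb"))
L=[(32,-22),(48,22),(-22,22),(-22,-22)]
from cell import ctrl
z=np.mean([ctrl.sense()["eef_pos"][2] for _ in range(3)])*1000-88+38
for dz in (-2,0,2): print(z,"toe",rf(d,L,z+dz,(547,-116,-153.4),6))
print("form",rf(d,bx(128,50),18,[472.5,-153.5,26.6]))
E
```

```text
scale 2.5
18.5 [ 0.5401 -0.1193  0.1743] 0.0429 52.515326254069805
toolY -63.25 [ 0.002  0.002 -1.   ] [-0.3 -0.6 -0.1]
124.31768284330929 toe (array([ 547.4, -115.2, -153.4]), 0.38, 59)
124.31768284330929 toe (array([ 549. , -114.5, -153.7]), 0.62, 58)
124.31768284330929 toe (array([ 550.7, -114.2, -154.5]), 0.45, 55)
form (array([ 464. , -156.9,   26.5]), 0.27, 55)
```

View pics/w14.png

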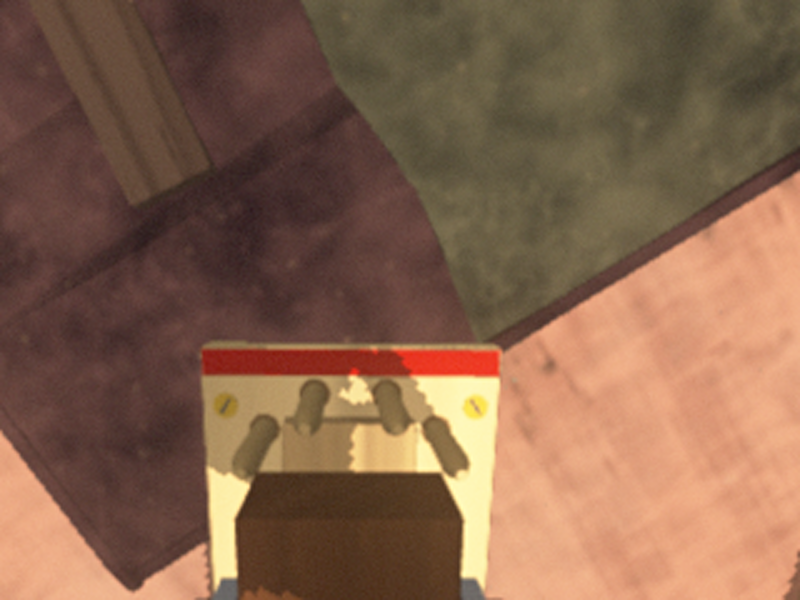

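The view shows the toe block's square end: top edge (238,520)-(462,520), bottom edge (262,473)-(443,473). It sits centred behind the toe pins, whose tips are at (308,428), (398,428), (242,470) and (459,470).

Run:
```python
from h import *
import pickle
d=pickle.load(open("w14.pkl","rb"))
c=lambda p:[((u+.5)/2.5-.5+120,(v+.5)/2.5-.5) for u,v in p]
f=np.array([472.5,-153.4]); t=np.radians(26.6); M=np.array([[np.cos(t),np.sin(t)],[-np.sin(t),np.cos(t)]])
for n,p,z in (("form toe",[(202,350),(500,350)],18),("pintips",[(308,428),(398,428),(242,470),(459,470)],74),("toe top",[(238,520),(462,520)],122),("toe top",[(238,520),(462,520)],125),("toe bot",[(262,473),(443,473)],86),("toe bot",[(262,473),(443,473)],89),("tcp",None,0)):
  print(n,z,((back(d,c(p),z/1000)[:,:2]*1000-f)@M.T).round(1).tolist() if p else (np.array([540,-119.3])-f)@M.T)
```

```text
form toe 18 [[126.8, 48.9], [127.2, -48.6]]
pintips 74 [[112.9, 11.3], [113.0, -11.6], [101.8, 28.5], [102.0, -27.7]]
toe top 122 [[105.4, 22.0], [105.5, -20.5]]
toe top 125 [[106.5, 21.5], [106.6, -20.0]]
toe bot 86 [[104.4, 21.8], [104.6, -21.8]]
toe bot 89 [[105.3, 21.4], [105.4, -21.4]]
tcp 0 [75.62399588  0.26692105]
```

play_rows([
  {"dx": 0,"dy": 0,"dz": -1,"ax": 0,"ay": 0,"az": 0,"claw": 0.4},
  {"dx": 0,"dy": 0,"dz": -1,"ax": 0,"ay": 0,"az": 0,"claw": 0.4},
  {"dx": 0,"dy": 0,"dz": -1,"ax": 0,"ay": 0,"az": 0,"claw": 0.4},
  {"dx": 0,"dy": 0,"dz": -1,"ax": 0,"ay": 0,"az": 0,"claw": 0.4},
  {"dx": 0,"dy": 0,"dz": -1,"ax": 0,"ay": 0,"az": 0,"claw": 0.4},
  {"dx": 0,"dy": 0,"dz": -0.5,"ax": 0,"ay": 0,"az": 0,"claw": 0.4},
  {"dx": 0,"dy": 0,"dz": 0,"ax": 0,"ay": 0,"az": 0,"claw": 0.4},
  {"dx": 0,"dy": 0,"dz": 0,"ax": 0,"ay": 0,"az": 0,"claw": 0.4},
])

```text
t: 19.17
eef_pos: [0.5382, -0.119, 0.1177]
eef_rot: [-3.056, -0.726, 0.001]
contact_force: [0.2, 0.3, -0.1]
grip_width: 0.0434
grip_force: 52.8
```

play_rows([
  {"dx": 0,"dy": 0,"dz": -0.2,"ax": 0,"ay": 0,"az": 0,"claw": 0.4},
  {"dx": 0,"dy": 0,"dz": 0,"ax": 0,"ay": 0,"az": 0,"claw": 0.4},
  {"dx": 0,"dy": 0,"dz": 0,"ax": 0,"ay": 0,"az": 0,"claw": 0.4},
])

```text
t: 19.42
eef_pos: [0.5385, -0.1192, 0.1166]
eef_rot: [3.056, 0.726, 0.001]
contact_force: [-0.5, 0.2, 1.1]
grip_width: 0.043
grip_force: 52.9
```

play_rows([
  {"dx": 0,"dy": 0,"dz": -0.1,"ax": 0,"ay": 0,"az": 0,"claw": 0.4},
  {"dx": 0,"dy": 0,"dz": 0,"ax": 0,"ay": 0,"az": 0,"claw": 0.4},
  {"dx": 0,"dy": 0,"dz": 0,"ax": 0,"ay": 0,"az": 0,"claw": 0.6},
  {"dx": 0,"dy": 0,"dz": 0,"ax": 0,"ay": 0,"az": 0,"claw": 0.7},
  {"dx": 0,"dy": 0,"dz": 0,"ax": 0,"ay": 0,"az": 0,"claw": 0.7},
  {"dx": 0,"dy": 0,"dz": 2,"ax": 0,"ay": 0,"az": 0,"claw": 0.7},
  {"dx": 0,"dy": 0,"dz": 4,"ax": 0,"ay": 0,"az": 0,"claw": 0.7},
  {"dx": 0,"dy": 0,"dz": 4,"ax": 0,"ay": 0,"az": 0,"claw": 0.7},
])

```text
t: 20.08
eef_pos: [0.5372, -0.1187, 0.2146]
eef_rot: [-3.053, -0.725, 0.007]
contact_force: [1.1, -0.3, 0.3]
grip_width: 0.06
grip_force: 0.0
```

play_rows([
  {"dx": -2.5,"dy": -2.6,"dz": 2,"ax": 0,"ay": 0,"az": 0,"claw": 0.7},
  {"dx": -2.5,"dy": -2.6,"dz": 0,"ax": 0,"ay": 0,"az": 0,"claw": 0.7},
  {"dx": -2,"dy": -2.6,"dz": 0,"ax": 0,"ay": 0,"az": 0,"claw": 0.7},
  {"dx": 0,"dy": 0,"dz": 0,"ax": 0,"ay": 0,"az": 0,"claw": 0.7},
  {"dx": 0,"dy": 0,"dz": 0,"ax": 0,"ay": 0,"az": 0,"claw": 0.7},
  {"dx": 0,"dy": 0,"dz": 0,"ax": 0,"ay": 0,"az": 0,"claw": 0.7},
])

```text
t: 20.58
eef_pos: [0.4684, -0.197, 0.2352]
eef_rot: [-3.056, -0.724, -0.0]
contact_force: [-0.6, -0.4, 0.3]
grip_width: 0.0595
grip_force: 0.0
```

```bash
python3 snap.py w15 wrist
python3 - <<'E'
from h import *
import pickle
d=pickle.load(open("w15.pkl","rb"))
f=np.array([472.5,-153.4]); t=np.radians(26.6); M=np.array([[np.cos(t),np.sin(t)],[-np.sin(t),np.cos(t)]])
T=[(32,-22),(48,22),(-22,22),(-22,-22)];H=[(80,-22),(36,22),(-52,22),(-52,-22)]
for n,L,z,p in (("toe",T,66,(546.7,-116.2,-153.4)),("heel",H,66,(425,-177,26.6)),("form",bx(128,50),18,(472.5,-153.4,26.6)),("marked",bx(105,22),12,[572,-323.7,21.5])):
  r=rf(d,L,z,p,5); print(n,r,(M@(r[0][:2]-f)).round(1))
E
```

```text
scale 1.5625
20.6333 [ 0.4687 -0.1966  0.2351] 0.06 0.0
toolY -63.27 [ 0.    -0.001 -1.   ] [-0.2 -0.   0.2]
toe (array([ 545.4, -116.7, -151.8]), 0.62, 91) [81.6  0.2]
heel (array([ 426.7, -177.1,   27.5]), 0.5, 83) [-51.6  -0.7]
form (array([ 472.1, -153. ,   26.6]), 0.7, 77) [-0.2  0.5]
marked (array([ 571.9, -323.5,   21.5]), 0.67, 90) [  12.7 -196.6]
```

play_rows([
  {"dx": 2.59,"dy": -3.18,"dz": 0,"ax": 0,"ay": 0,"az": -1.3,"claw": 0.7},
  {"dx": 2.59,"dy": -3.18,"dz": 0,"ax": 0,"ay": 0,"az": -1.3,"claw": 0.7},
  {"dx": 2.59,"dy": -3.18,"dz": 0,"ax": 0,"ay": 0,"az": -1.3,"claw": 0.7},
  {"dx": 2.59,"dy": -3.18,"dz": 0,"ax": 0,"ay": 0,"az": -1.3,"claw": 0.7},
  {"dx": 0,"dy": 0,"dz": -4,"ax": 0,"ay": 0,"az": 0,"claw": 0.7},
  {"dx": 0,"dy": 0,"dz": -4,"ax": 0,"ay": 0,"az": 0,"claw": 0.7},
  {"dx": 0,"dy": 0,"dz": 0,"ax": 0,"ay": 0,"az": 0,"claw": 0.7},
  {"dx": 0,"dy": 0,"dz": 0,"ax": 0,"ay": 0,"az": 0,"claw": 0.7},
])

```text
t: 21.3
eef_pos: [0.5709, -0.3216, 0.1518]
eef_rot: [-3.079, -0.588, 0.009]
contact_force: [0.0, 0.5, 0.9]
grip_width: 0.0595
grip_force: 0.0
```

```bash
python3 snap.py w16 wrist
python3 - <<'E'
from h import *
import pickle
d=pickle.load(open("w16.pkl","rb"))
print(rf(d,bx(105,22),12,[572,-323.7,21.5],6))
E
```

```text
scale 1.5625
21.35 [ 0.5723 -0.3229  0.1549] 0.06 0.0
toolY -68.38 [-0.001 -0.002 -1.   ] [ 0.3 -0.5  0.7]
(array([ 572.2, -324.1,   21.8]), 0.64, 86)
```

play_rows([
  {"dx": 0,"dy": -0.08,"dz": -3,"ax": 0,"ay": 0,"az": 0,"claw": 0.7},
  {"dx": 0,"dy": 0,"dz": -3,"ax": 0,"ay": 0,"az": 0,"claw": 0.7},
  {"dx": 0,"dy": 0,"dz": -1.5,"ax": 0,"ay": 0,"az": 0,"claw": 0.7},
  {"dx": 0,"dy": 0,"dz": 0,"ax": 0,"ay": 0,"az": 0,"claw": 0.7},
  {"dx": 0,"dy": 0,"dz": 0,"ax": 0,"ay": 0,"az": 0,"claw": 0.7},
])

```text
t: 21.77
eef_pos: [0.5727, -0.3251, 0.0821]
eef_rot: [3.085, 0.587, 0.002]
contact_force: [-0.7, -0.7, 0.1]
grip_width: 0.0599
grip_force: 0.0
```

```bash
python3 -c "
from cell import ctrl
s=ctrl.sense(); print(s['eef_pos'],s['contact_force'])"
```

```text
[ 0.57273599 -0.3250899   0.08207833] [-0.70981162 -0.65555707  0.10347548]
```

play_rows([
  {"dx": 0,"dy": 0.07,"dz": -0.65,"ax": 0,"ay": 0,"az": 0,"claw": 0.7},
  {"dx": 0,"dy": 0,"dz": 0,"ax": 0,"ay": 0,"az": 0,"claw": 0.7},
  {"dx": 0,"dy": 0,"dz": 0,"ax": 0,"ay": 0,"az": 0,"claw": 0.4},
  {"dx": 0,"dy": 0,"dz": 0,"ax": 0,"ay": 0,"az": 0,"claw": 0.4},
  {"dx": 0,"dy": 0,"dz": 0,"ax": 0,"ay": 0,"az": 0,"claw": 0.4},
  {"dx": 0,"dy": 0,"dz": 0,"ax": 0,"ay": 0,"az": 0,"claw": 0.4},
])

```text
t: 22.27
eef_pos: [0.5727, -0.3249, 0.0755]
eef_rot: [3.085, 0.586, 0.003]
contact_force: [-0.5, 0.7, 5.3]
grip_width: 0.0422
grip_force: 51.5
```

```bash
python3 snap.py w17 wrist
python3 - <<'E'
from h import *
import pickle
d=pickle.load(open("w17.pkl","rb"))
print(rf(d,bx(105,22),12,[572,-323.7,21.5],6))
E
```

```text
scale 1.5625
22.3167 [ 0.5727 -0.3249  0.0755] 0.0423 51.454755663871765
toolY -68.49 [ 0.001  0.002 -1.   ] [0.1 1.9 5. ]
(array([ 571.5, -324.8,   22. ]), 0.19, 50)
```

play_rows([
  {"dx": 0,"dy": 0,"dz": 1,"ax": 0,"ay": 0,"az": 0,"claw": 0.4},
  {"dx": 0,"dy": 0,"dz": 2.5,"ax": 0,"ay": 0,"az": 0,"claw": 0.4},
  {"dx": 0,"dy": 0,"dz": 3.5,"ax": 0,"ay": 0,"az": 0,"claw": 0.4},
  {"dx": 0,"dy": 0,"dz": 3.5,"ax": 0,"ay": 0,"az": 0,"claw": 0.4},
  {"dx": 0,"dy": 0,"dz": 3,"ax": 0,"ay": 0,"az": 0,"claw": 0.4},
])

```text
t: 22.73
eef_pos: [0.5719, -0.3244, 0.2112]
eef_rot: [3.086, 0.586, 0.001]
contact_force: [0.7, -0.5, -0.5]
grip_width: 0.0422
grip_force: 51.0
```

play_rows([
  {"dx": -1.99,"dy": 3.43,"dz": 0,"ax": 0,"ay": 0,"az": 1.02,"claw": 0.4},
  {"dx": -1.99,"dy": 3.43,"dz": 0,"ax": 0,"ay": 0,"az": 1.02,"claw": 0.4},
  {"dx": -1.99,"dy": 3.43,"dz": 0,"ax": 0,"ay": 0,"az": 1.02,"claw": 0.4},
  {"dx": -1.99,"dy": 3.43,"dz": 0,"ax": 0,"ay": 0,"az": 1.02,"claw": 0.4},
  {"dx": -1.99,"dy": 3.43,"dz": 0,"ax": 0,"ay": 0,"az": 1.02,"claw": 0.4},
  {"dx": 0,"dy": 0,"dz": -3.5,"ax": 0,"ay": 0,"az": 0,"claw": 0.4},
  {"dx": 0,"dy": 0,"dz": 0,"ax": 0,"ay": 0,"az": 0,"claw": 0.4},
  {"dx": 0,"dy": 0,"dz": 0,"ax": 0,"ay": 0,"az": 0,"claw": 0.4},
])

```text
t: 23.4
eef_pos: [0.4722, -0.1526, 0.1734]
eef_rot: [-3.055, -0.723, 0.003]
contact_force: [0.2, -1.3, -0.4]
grip_width: 0.0426
grip_force: 51.4
```

```bash
python3 snap.py w18 wrist
python3 - <<'E'
from h import *
import pickle
d=pickle.load(open("w18.pkl","rb"))
from cell import ctrl
z=ctrl.sense()["eef_pos"][2]*1000-75.5+12
print(z,rf(d,bx(105,22),z,[473,-153.2,26.6],6),rf(d,bx(105,22),z-3,[473,-153.2,26.6],6))
print("form",rf(d,bx(128,50),18,[472.5,-153.4,26.6],5))
E
```

```text
scale 1.5625
23.45 [ 0.4734 -0.1537  0.1743] 0.0425 51.4160817861557
toolY -63.4 [ 0.     0.001 -1.   ] [ 0.5 -0.3 -0.4]
110.83987523975372 (array([ 470.7, -152.6,   27.1]), 0.2, 58) (array([ 471.2, -152.2,   26.7]), 0.1, 56)
form (array([ 468.4, -154.2,   26.4]), 0.58, 85)
```

play_rows([
  {"dx": 0.05,"dy": 0.02,"dz": -1,"ax": 0,"ay": 0,"az": 0,"claw": 0.4},
  {"dx": 0,"dy": 0,"dz": -1,"ax": 0,"ay": 0,"az": 0,"claw": 0.4},
  {"dx": 0,"dy": 0,"dz": -0.8,"ax": 0,"ay": 0,"az": 0,"claw": 0.4},
  {"dx": 0,"dy": 0,"dz": 0,"ax": 0,"ay": 0,"az": 0,"claw": 0.4},
  {"dx": 0,"dy": 0,"dz": 0,"ax": 0,"ay": 0,"az": 0,"claw": 0.4},
])

```text
t: 23.87
eef_pos: [0.4727, -0.1528, 0.1453]
eef_rot: [-3.056, -0.722, 0.002]
contact_force: [-0.0, 0.3, -0.2]
grip_width: 0.0419
grip_force: 51.4
```

play_rows([
  {"dx": 0,"dy": 0,"dz": -0.3,"ax": 0,"ay": 0,"az": 0,"claw": 0.4},
  {"dx": 0,"dy": 0,"dz": 0,"ax": 0,"ay": 0,"az": 0,"claw": 0.4},
  {"dx": 0,"dy": 0,"dz": 0,"ax": 0,"ay": 0,"az": 0,"claw": 0.4},
])

```text
t: 24.12
eef_pos: [0.473, -0.1527, 0.143]
eef_rot: [3.057, 0.723, 0.0]
contact_force: [0.4, 0.7, -0.6]
grip_width: 0.0422
grip_force: 51.4
```

play_rows([
  {"dx": 0,"dy": 0,"dz": -0.15,"ax": 0,"ay": 0,"az": 0,"claw": 0.4},
  {"dx": 0,"dy": 0,"dz": 0,"ax": 0,"ay": 0,"az": 0,"claw": 0.4},
  {"dx": 0,"dy": 0,"dz": 0,"ax": 0,"ay": 0,"az": 0,"claw": 0.4},
])

```text
t: 24.37
eef_pos: [0.4731, -0.1527, 0.1415]
eef_rot: [3.057, 0.723, 0.0]
contact_force: [-0.0, 1.0, -0.2]
grip_width: 0.0422
grip_force: 51.4
```

play_rows([
  {"dx": 0,"dy": 0,"dz": -0.1,"ax": 0,"ay": 0,"az": 0,"claw": 0.4},
  {"dx": 0,"dy": 0,"dz": 0,"ax": 0,"ay": 0,"az": 0,"claw": 0.4},
  {"dx": 0,"dy": 0,"dz": 0,"ax": 0,"ay": 0,"az": 0,"claw": 0.4},
])

```text
t: 24.62
eef_pos: [0.473, -0.1526, 0.1415]
eef_rot: [3.057, 0.723, 0.001]
contact_force: [-0.8, 0.2, 7.4]
grip_width: 0.0422
grip_force: 52.3
```

play_rows([
  {"dx": 0,"dy": 0,"dz": 0.05,"ax": 0,"ay": 0,"az": 0,"claw": 0.5},
  {"dx": 0,"dy": 0,"dz": 0,"ax": 0,"ay": 0,"az": 0,"claw": 0.6},
  {"dx": 0,"dy": 0,"dz": 0,"ax": 0,"ay": 0,"az": 0,"claw": 0.7},
  {"dx": 0,"dy": 0,"dz": 1,"ax": 0,"ay": 0,"az": 0,"claw": 0.7},
  {"dx": 0,"dy": 0,"dz": 4,"ax": 0,"ay": 0,"az": 0,"claw": 0.7},
  {"dx": 0,"dy": 0,"dz": 4,"ax": 0,"ay": 0,"az": 0,"claw": 0.7},
  {"dx": 0,"dy": 0,"dz": 3,"ax": 0,"ay": 0,"az": 0,"claw": 0.7},
  {"dx": 0,"dy": 0,"dz": 0,"ax": 0,"ay": 0,"az": 0,"claw": 0.7},
])

```text
t: 25.28
eef_pos: [0.4757, -0.1541, 0.2671]
eef_rot: [3.048, 0.722, 0.015]
contact_force: [0.8, -0.6, 0.2]
grip_width: 0.0598
grip_force: 0.0
```

play_rows([
  {"dx": 0,"dy": 0,"dz": 0,"ax": 0,"ay": 0,"az": 0,"claw": 0.7},
  {"dx": 0,"dy": 0,"dz": 0,"ax": 0,"ay": 0,"az": 0,"claw": 0.7},
])

```text
t: 25.45
eef_pos: [0.4724, -0.1523, 0.2609]
eef_rot: [-3.057, -0.723, 0.001]
contact_force: [-0.8, 0.8, 0.3]
grip_width: 0.0598
grip_force: 0.0
```

```bash
python3 snap.py w19 wrist
python3 - <<'E'
from h import *
import pickle
d=pickle.load(open("w19.pkl","rb"))
for z in (76,78,80): print("marked",rf(d,bx(105,22),z,[472.5,-153.4,26.6],5))
print("form",rf(d,bx(128,50),18,[472.5,-153.4,26.6],5))
E
```

```text
scale 1.5625
25.5 [ 0.4721 -0.1522  0.2601] 0.06 0.0
toolY -63.39 [-0.001 -0.002 -1.   ] [-0.7 -0.  -0.1]
marked (array([ 472.7, -152.6,   26.6]), 0.24, 84)
marked (array([ 473.2, -152.2,   26.6]), 0.64, 83)
marked (array([ 475.9, -150.8,   26.7]), 0.44, 86)
form (array([ 471.9, -152.9,   26.6]), 0.55, 80)
```

play_rows([
  {"dx": 2.79,"dy": 2.81,"dz": 0,"ax": 0,"ay": 0,"az": 4.15,"claw": 0.6},
  {"dx": 2.79,"dy": 2.81,"dz": 0,"ax": 0,"ay": 0,"az": 4.15,"claw": 0.6},
  {"dx": 2.79,"dy": 2.81,"dz": 0,"ax": 0,"ay": 0,"az": 4.15,"claw": 0.6},
  {"dx": 2.79,"dy": 2.81,"dz": 0,"ax": 0,"ay": 0,"az": 4.15,"claw": 0.6},
  {"dx": 2.79,"dy": 2.81,"dz": 0,"ax": 0,"ay": 0,"az": 4.15,"claw": 0.6},
  {"dx": 2.79,"dy": 2.81,"dz": -2,"ax": 0,"ay": 0,"az": 4.15,"claw": 0.6},
  {"dx": 0,"dy": 0,"dz": -3,"ax": 0,"ay": 0,"az": 0,"claw": 0.6},
  {"dx": 0,"dy": 0,"dz": -2,"ax": 0,"ay": 0,"az": 0,"claw": 0.6},
])

```text
t: 26.17
eef_pos: [0.6384, 0.0166, 0.188]
eef_rot: [-2.825, -1.369, 0.005]
contact_force: [-0.3, -0.4, 0.2]
grip_width: 0.0517
grip_force: 0.0
```

play_rows([
  {"dx": 0,"dy": 0,"dz": 0,"ax": 0,"ay": 0,"az": 0,"claw": 0.6},
  {"dx": 0,"dy": 0,"dz": 0,"ax": 0,"ay": 0,"az": 0,"claw": 0.6},
])

```text
t: 26.33
eef_pos: [0.637, 0.0146, 0.1891]
eef_rot: [-2.826, -1.364, 0.009]
contact_force: [0.4, 0.2, -0.2]
grip_width: 0.051
grip_force: 0.0
```

```bash
python3 snap.py w20 wrist
python3 - <<'E'
from h import *
import pickle
d=pickle.load(open("w20.pkl","rb"))
for p in ((640,16.5,-38.5),(643,14,-37)): print("pad",rf(d,bx(14,55),16,p,5))
E
```

```text
scale 1.5625
26.3833 [0.6381 0.0141 0.191 ] 0.0515 0.0
toolY -38.5 [-0.001 -0.002 -1.   ] [-0.  -0.5  0.5]
pad (array([639.6,  18.2, -38.7]), 0.02, 98)
pad (array([639.6,  18.2, -38.7]), 0.02, 98)
```

play_rows([
  {"dx": 0.15,"dy": 0.33,"dz": -3,"ax": 0,"ay": 0,"az": 0,"claw": 0.6},
  {"dx": 0,"dy": 0,"dz": -3.5,"ax": 0,"ay": 0,"az": 0,"claw": 0.6},
  {"dx": 0,"dy": 0,"dz": -3,"ax": 0,"ay": 0,"az": 0,"claw": 0.6},
  {"dx": 0,"dy": 0,"dz": -1.2,"ax": 0,"ay": 0,"az": 0,"claw": 0.6},
  {"dx": 0,"dy": 0,"dz": 0,"ax": 0,"ay": 0,"az": 0,"claw": 0.6},
  {"dx": 0,"dy": 0,"dz": 0,"ax": 0,"ay": 0,"az": 0,"claw": 0.6},
  {"dx": 0,"dy": 0,"dz": 0,"ax": 0,"ay": 0,"az": 0,"claw": 0.6},
])

```text
t: 26.97
eef_pos: [0.6417, 0.017, 0.0874]
eef_rot: [2.828, 1.364, 0.006]
contact_force: [0.6, 0.7, 0.3]
grip_width: 0.0516
grip_force: 0.0
```

```bash
python3 snap.py w21 wrist
python3 - <<'E'
from h import *
import pickle
d=pickle.load(open("w21.pkl","rb"))
print("pad",rf(d,bx(14,55),16,(639.6,18,-38.7),5))
E
```

```text
scale 1.5625
27.0167 [0.6418 0.0171 0.0876] 0.0515 0.0
toolY -38.5 [ 0.002  0.004 -1.   ] [ 0.6  0.  -0.7]
pad (array([639.8,  18.4, -38.8]), 0.19, 85)
```

play_rows([
  {"dx": -0.15,"dy": 0.08,"dz": -0.5,"ax": 0,"ay": 0,"az": 0,"claw": 0.6},
  {"dx": 0,"dy": 0,"dz": -0.3,"ax": 0,"ay": 0,"az": 0,"claw": 0.6},
  {"dx": 0,"dy": 0,"dz": 0,"ax": 0,"ay": 0,"az": 0,"claw": 0.6},
  {"dx": 0,"dy": 0,"dz": 0,"ax": 0,"ay": 0,"az": 0,"claw": 0.6},
])

```text
t: 27.35
eef_pos: [0.6386, 0.0184, 0.0773]
eef_rot: [2.829, 1.365, 0.0]
contact_force: [-0.7, -0.4, 0.5]
grip_width: 0.0514
grip_force: 0.0
```

play_rows([
  {"dx": 0,"dy": 0,"dz": 0,"ax": 0,"ay": 0,"az": 0,"claw": 0.2},
  {"dx": 0,"dy": 0,"dz": 0,"ax": 0,"ay": 0,"az": 0,"claw": 0.2},
  {"dx": 0,"dy": 0,"dz": 0,"ax": 0,"ay": 0,"az": 0,"claw": 0.2},
  {"dx": 0,"dy": 0,"dz": 0,"ax": 0,"ay": 0,"az": 0,"claw": 0.2},
  {"dx": 0,"dy": 0,"dz": 0,"ax": 0,"ay": 0,"az": 0,"claw": 0.2},
])

```text
t: 27.77
eef_pos: [0.639, 0.0183, 0.0775]
eef_rot: [2.829, 1.365, 0.001]
contact_force: [-0.1, 0.0, 3.1]
grip_width: 0.0268
grip_force: 50.9
```

play_rows([
  {"dx": 0,"dy": 0,"dz": 1,"ax": 0,"ay": 0,"az": 0,"claw": 0.2},
  {"dx": 0,"dy": 0,"dz": 3,"ax": 0,"ay": 0,"az": 0,"claw": 0.2},
  {"dx": 0,"dy": 0,"dz": 4,"ax": 0,"ay": 0,"az": 0,"claw": 0.2},
  {"dx": 0,"dy": 0,"dz": 4,"ax": 0,"ay": 0,"az": 0,"claw": 0.2},
  {"dx": 0,"dy": 0,"dz": 3,"ax": 0,"ay": 0,"az": 0,"claw": 0.2},
])

```text
t: 28.18
eef_pos: [0.6391, 0.0183, 0.2305]
eef_rot: [2.828, 1.365, 0.003]
contact_force: [1.1, -0.3, -1.3]
grip_width: 0.0265
grip_force: 50.6
```

play_rows([
  {"dx": -2.77,"dy": -2.86,"dz": 0,"ax": 0,"ay": 0,"az": -4.12,"claw": 0.2},
  {"dx": -2.77,"dy": -2.86,"dz": 0,"ax": 0,"ay": 0,"az": -4.12,"claw": 0.2},
  {"dx": -2.77,"dy": -2.86,"dz": 0,"ax": 0,"ay": 0,"az": -4.12,"claw": 0.2},
  {"dx": -2.77,"dy": -2.86,"dz": 0,"ax": 0,"ay": 0,"az": -4.12,"claw": 0.2},
  {"dx": -2.77,"dy": -2.86,"dz": 0,"ax": 0,"ay": 0,"az": -4.12,"claw": 0.2},
  {"dx": -2.77,"dy": -2.86,"dz": 0,"ax": 0,"ay": 0,"az": -4.12,"claw": 0.2},
  {"dx": 0,"dy": 0,"dz": -3,"ax": 0,"ay": 0,"az": 0,"claw": 0.2},
  {"dx": 0,"dy": 0,"dz": -1,"ax": 0,"ay": 0,"az": 0,"claw": 0.2},
])

```text
t: 28.85
eef_pos: [0.4703, -0.1545, 0.1862]
eef_rot: [-3.056, -0.721, 0.003]
contact_force: [-0.2, 1.1, -0.2]
grip_width: 0.0264
grip_force: 50.6
```

play_rows([
  {"dx": 0,"dy": 0,"dz": 0,"ax": 0,"ay": 0,"az": 0,"claw": 0.2},
  {"dx": 0,"dy": 0,"dz": 0,"ax": 0,"ay": 0,"az": 0,"claw": 0.2},
  {"dx": 0,"dy": 0,"dz": 0,"ax": 0,"ay": 0,"az": 0,"claw": 0.2},
])

```text
t: 29.1
eef_pos: [0.4735, -0.1526, 0.1876]
eef_rot: [3.055, 0.731, 0.001]
contact_force: [0.5, -0.1, -0.6]
grip_width: 0.0269
grip_force: 50.6
```

```bash
python3 snap.py w22 wrist
python3 - <<'E'
from h import *
import pickle
d=pickle.load(open("w22.pkl","rb"))
from cell import ctrl
z=ctrl.sense()["eef_pos"][2]*1000-75.5
print("pad",z,rf(d,bx(14,55),z+14,(472.7,-153.2,-63.4),5))
print("marked",rf(d,bx(105,22),78,[472.5,-153.4,26.6],5))
E
```

```text
scale 1.5625
29.15 [ 0.4736 -0.1526  0.1878] 0.0271 50.5820506811142
toolY -63.08 [ 0.001  0.001 -1.   ] [ 0.2  0.1 -0.8]
pad 112.31741406914892 (array([ 474.8, -151.5,  -62.6]), 0.13, 72)
marked (array([ 472. , -152.5,   26.7]), 0.16, 65)
```

play_rows([
  {"dx": -0.13,"dy": -0.08,"dz": -1,"ax": 0,"ay": 0,"az": -0.4,"claw": 0.2},
  {"dx": 0,"dy": 0,"dz": -1,"ax": 0,"ay": 0,"az": 0,"claw": 0.2},
  {"dx": 0,"dy": 0,"dz": -1,"ax": 0,"ay": 0,"az": 0,"claw": 0.2},
  {"dx": 0,"dy": 0,"dz": 0,"ax": 0,"ay": 0,"az": 0,"claw": 0.2},
  {"dx": 0,"dy": 0,"dz": 0,"ax": 0,"ay": 0,"az": 0,"claw": 0.2},
  {"dx": 0,"dy": 0,"dz": -0.15,"ax": 0,"ay": 0,"az": 0,"claw": 0.2},
  {"dx": 0,"dy": 0,"dz": 0,"ax": 0,"ay": 0,"az": 0,"claw": 0.2},
  {"dx": 0,"dy": 0,"dz": 0,"ax": 0,"ay": 0,"az": 0,"claw": 0.2},
])

```text
t: 29.82
eef_pos: [0.4713, -0.1541, 0.1559]
eef_rot: [3.058, 0.717, 0.001]
contact_force: [-1.0, -0.0, -0.2]
grip_width: 0.0268
grip_force: 50.6
```

play_rows([
  {"dx": 0,"dy": 0,"dz": -0.15,"ax": 0,"ay": 0,"az": 0,"claw": 0.2},
  {"dx": 0,"dy": 0,"dz": 0,"ax": 0,"ay": 0,"az": 0,"claw": 0.2},
  {"dx": 0,"dy": 0,"dz": 0,"ax": 0,"ay": 0,"az": 0,"claw": 0.2},
])

```text
t: 30.07
eef_pos: [0.4712, -0.1541, 0.1542]
eef_rot: [3.059, 0.717, 0.0]
contact_force: [0.7, 0.7, -0.5]
grip_width: 0.0264
grip_force: 50.6
```

play_rows([
  {"dx": 0,"dy": 0,"dz": -0.1,"ax": 0,"ay": 0,"az": 0,"claw": 0.2},
  {"dx": 0,"dy": 0,"dz": 0,"ax": 0,"ay": 0,"az": 0,"claw": 0.2},
  {"dx": 0,"dy": 0,"dz": 0,"ax": 0,"ay": 0,"az": 0,"claw": 0.2},
])

```text
t: 30.32
eef_pos: [0.4711, -0.1541, 0.1531]
eef_rot: [-3.059, -0.717, 0.0]
contact_force: [0.1, 0.2, -0.8]
grip_width: 0.0268
grip_force: 50.6
```

play_rows([
  {"dx": 0,"dy": 0,"dz": -0.1,"ax": 0,"ay": 0,"az": 0,"claw": 0.2},
  {"dx": 0,"dy": 0,"dz": 0,"ax": 0,"ay": 0,"az": 0,"claw": 0.2},
  {"dx": 0,"dy": 0,"dz": 0,"ax": 0,"ay": 0,"az": 0,"claw": 0.2},
])

```text
t: 30.57
eef_pos: [0.4712, -0.1541, 0.1528]
eef_rot: [3.058, 0.717, 0.0]
contact_force: [-0.7, 0.4, 5.4]
grip_width: 0.0266
grip_force: 51.3
```

Contact made. I'll release, back off to a clear vantage point and check.

play_rows([
  {"dx": 0,"dy": 0,"dz": 0.05,"ax": 0,"ay": 0,"az": 0,"claw": 0.35},
  {"dx": 0,"dy": 0,"dz": 0,"ax": 0,"ay": 0,"az": 0,"claw": 0.5},
  {"dx": 0,"dy": 0,"dz": 0,"ax": 0,"ay": 0,"az": 0,"claw": 0.6},
  {"dx": 0,"dy": 0,"dz": 1,"ax": 0,"ay": 0,"az": 0,"claw": 0.6},
  {"dx": 0,"dy": 0,"dz": 4,"ax": 0,"ay": 0,"az": 0,"claw": 0.6},
  {"dx": 0,"dy": 0,"dz": 4,"ax": 0,"ay": 0,"az": 0,"claw": 0.6},
  {"dx": 1,"dy": -2,"dz": 2,"ax": 0,"ay": 0,"az": 0,"claw": 0.6},
  {"dx": 1,"dy": -2,"dz": 0,"ax": 0,"ay": 0,"az": 0,"claw": 0.6},
])

```text
t: 31.23
eef_pos: [0.493, -0.1947, 0.2684]
eef_rot: [3.051, 0.719, 0.011]
contact_force: [-0.0, -0.5, 0.5]
grip_width: 0.0516
grip_force: 0.0
```

play_rows([
  {"dx": 1,"dy": -3,"dz": 0,"ax": 0,"ay": 0,"az": 0,"claw": 0.6},
  {"dx": 0,"dy": 0,"dz": 0,"ax": 0,"ay": 0,"az": 0,"claw": 0.6},
  {"dx": 0,"dy": 0,"dz": 0,"ax": 0,"ay": 0,"az": 0,"claw": 0.6},
  {"dx": 0,"dy": 0,"dz": 0,"ax": 0,"ay": 0,"az": 0,"claw": 0.6},
])

```text
t: 31.57
eef_pos: [0.5005, -0.2236, 0.2626]
eef_rot: [-3.057, -0.716, 0.002]
contact_force: [0.0, 0.4, -0.3]
grip_width: 0.0511
grip_force: 0.0
```

```bash
python3 snap.py w23
python3 - <<'E'
from h import *
import pickle
from cell import ctrl
d=pickle.load(open("w23.pkl","rb"))
print("pad",rf(d,bx(14,55),92,(472.7,-153.2,-63.4),5))
print("marked",rf(d,bx(105,22),78,[472.5,-153.4,26.6],5))
print("form",rf(d,bx(128,50),18,[472.5,-153.4,26.6],5))
s=ctrl.get_image("scene")["color"][120:240,170:330]
a=cv2.resize(d["color"][:300,:400],(400,300)); b=cv2.resize(s,(400,300),interpolation=cv2.INTER_CUBIC)
cv2.imwrite("pics/fin.png",cv2.resize(np.hstack([a,b]),(800,300)))
E
```

```text
scale 1.5625
31.6167 [ 0.5003 -0.2231  0.2624] 0.0511 0.0
toolY -63.6 [-0.001 -0.002 -1.   ] [-0.4  0.5  0.6]
pad (array([ 472.6, -154.5,  -63.5]), 0.91, 99)
marked (array([ 475.6, -150.7,   27.6]), 0.71, 69)
form (array([ 471. , -153.9,   26.3]), 0.6, 86)
```

View pics/fin.png

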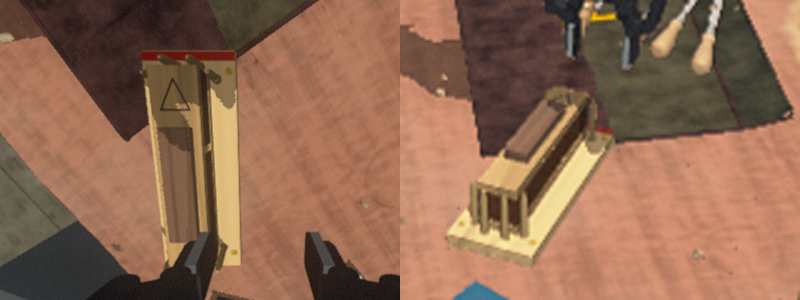

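The stack is complete and sits flat. The triangle is up at (175,95), the pad lies along the middle, and the mouth gap shows between the blocks.

```bash
python3 -c "
from cell import ctrl
print(ctrl.sign_off())"
```

```text
the job is handed in; nothing more can be done
None
```

The plane is laid up dry in the form in the order asked, and I handed the job in at about 31.6 s. The last pictures show it sitting flat between the pins with the triangle up and the pad along the middle; the blocks measured within about 1.5 mm of their places before the top cheek went on. The bottle, stone and bevel were not touched, and I was not shown the judge's result.

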